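# Clamp the blotting manifold's cover with its four levers

### The arm

A 6-joint arm with a two-finger parallel gripper is mounted at the origin on the work surface. World frame = base frame: x ahead of the robot, y to its left, z up, the work surface at z = 0. Lengths are in mm, angles in rad, forces in N, time in s.
With the tool pointing down it reaches from about 300 to 825 mm from the base axis. Payload 5.4 kg.
Tool frame: the origin (TCP) lies at the very end of the fingers, on their centre line; the grasp point (between the pads) lies 19 mm behind it (r.pinch_z is the distance from the TCP to the grasp point, in mm); z points along the fingers, y is the line along which they close (so a half turn about z gives the same grasp; the last joint's range is limited). The gripper opens to 92 mm and grips with 3 to 60 N. Pads are 20 mm wide; open, the fingers measure 128 mm over their backs; the gripper's body (75 mm by 189 mm) begins 69 mm behind the grasp point.
Start: joints at [-1.395, 0.158, 1.597, -0, 1.386, -0.21], TCP at [216.348, -532.728, 214.601] pointing down, gripper open.
Joint ranges: [-2.91, 2.91], [-0.94, 2.29], [0.18, 2.7], [-1.29, 4.43], [0.17, 2.64], [-3, 3]. Speed limits (rad/s): [2.57, 2.57, 3.14, 3.14, 3.14, 3.14].

### API

Orientations are given as a rotation vector (axis times angle).
In Python, from cell import r gives the robot as it stands.
- The arm moves only by the tool step_arm, never from a script. Its arguments are lists of equal length, an entry for each row: "xyz": the shift along the world's x, y, z in m, a list of three; "rot": the turn, a rotation vector about the world's x, y, z in rad, a list of three; "hand": the opening, from 0 (shut) to 1 (fully open). In form: {"xyz": [[x, y, z], ...], "rot": [[wx, wy, wz], ...], "hand": [hand, ...]}. A call has 1 to 12 rows; each row is the pose to reach, as a shift and turn from the pose commanded when the call began; what a row does not reach only later rows make up. A row lasts 1/12 s, in which the tool goes at most 41.7 mm and 7.16 degrees, less where a joint would pass 70% of its speed; a pose out of reach is approached as far as the arm can. A call with a gripper value outside its range is refused whole. The fingers move at their own pace and stop on an object; "newtons" is the grip in N (left out, the last holds). Time passes only in rows, so rows that repeat a pose let the fingers close. It gives the time, the measured TCP pose, the force, the opening and the grip force at its end, in the units of the state.
- r.get_obs(): the state, without advancing time (a new reading comes with each control period).
- r.snapshot(name): name is "scene" or "top" or "wrist"; returns (picture, depth): 400x640x3 uint8, red, green, blue; 400x640 float32, mm along the optical axis (not along the pixel's ray), 0 where there is no reading.
- r.camera_model(name): a dict with "intrinsics" (3x3 intrinsics, pixels), "dist_coeffs" ([k1, k2, p1, p2, k3] as OpenCV has them; the pictures are not rectified), "eye" and "orientation" of the camera in the world; the wrist camera has in their place "tool_from_camera" (4x4, takes a point from camera to tool coordinates, whose origin is the TCP and whose axes are the flange's). Camera axes: x right, y down, z forward; pixel columns grow to the right and rows downward; lengths in mm; the calibration is good to about 2 mm. A picture is of the moment at which its call begins: read the wrist's pose just before it. camera_model takes no time and is no camera call.
- r.job_done(): hands the job in; it is judged then, once.
The state is a dict: "time_s": time; "joint_positions": joint angles; "joint_vel": joint speeds; "joint_torque": joint torques, N m; "position": TCP position; "tcp_rot": TCP orientation; "force": force on the tool from outside, world axes, zero at the start; "moment": the same for the moment, N m; "gripper_width": opening from 0.0 (shut) to 1.0 (fully open); "gripper_force": force on a finger pad.
Only numpy, scipy, OpenCV 4.12 (cv2) and the standard library are available. Lean on these libraries where they do the work, as an engineer would, in place of code of your own. Each camera call takes 0.05 s, during which the arm holds its last target. There are 200 camera calls.

### The job

Clamp down the white cover of the blotting manifold on the bench: screw its four clamping levers down clockwise a little at a time, crosswise from corner to opposite corner, so that the cover comes down level and ends flat on its seats with all four levers snug. Do not overtighten any lever, do not lean on the cover, let go at the end, and leave the other things on the bench where they are.

Things in the scene. Friction and masses are not known exactly. Their poses are not given: they have to be found in the camera images.
- manifold: Grey tray fixed to the bench, 150 (x) x 200 (y) x 44 mm, guide posts up to 68 mm high round the cover. Origin: centre of its underside, z up. Lever axes stand at x -45 or +45, y -65 or +65 mm in its frame (near = -x, left = +y). By each lever, under the cover, are a weak spring and a hard seat, 4.8 to 7.6 mm below the floating cover: this varies from run to run and cannot be seen, only felt.
- cover: White plastic plate with small dark wells, 120 (x) x 170 (y) x 14 mm, loose under the levers between the posts (2 mm play). Origin: centre of its underside, 62 mm above the bench at the start, floating on the springs; z up. It cracks if it leans over 0.036 rad against the tray: one corner driven home alone is too much; each 3 mm down in a first round, then home in a second, is gentle enough.
- lever_near_right: Clamping lever at x -45, y -65 mm of the tray: black hub 26 mm across, arm with its top 12 mm above the origin; at the arm's end, 38 mm from the axis, an upright pin 12 mm thick, its top 43 mm above the origin. Origin on the axis at the hub's underside; x along the arm to the pin, z up. Clockwise from above lowers it, 5 mm per rad. It stays where it is left. All four are alike.
- lever_near_left: Clamping lever at x -45, y +65 mm of the tray. Lever zero, underside at 79.5 mm, 3.5 mm above the floating cover (give or take 0.6 mm: a washer there is of unknown thickness), is with the arm at (tray frame, counter-clockwise from its x): near_right -1.056, near_left 3.656, far_right 0.515, far_left 2.085 rad. Starts are 0.05 to 0.5 clockwise of it; home is at 1.54 to 2.34, snug before 2.8.
- lever_far_right: Clamping lever at x +45, y -65 mm of the tray. Pushed slowly at its pin, each lever moves with 2 N when free, up to 4 N on the springs; on the seat the push climbs about 1.5 N per 0.1 rad. Its pressure on the cover is about 4.4 N per newton of push beyond 2. Snug is 10 N of pressure or more (4.4 N of push), over 30 N (8.9 N) is too tight: aim for 6.5 N. At rest a push may read less.
- lever_far_left: Clamping lever at x +45, y +65 mm of the tray, like the others. Each can be pushed round by its pin from one side, or with the fingers loosely either side of it.
- forceps_a: Steel forceps, 125 mm long, 6 mm high, lying left (+y) of the tray. Leave alone.
- forceps_b: Steel forceps, 125 mm long, 6 mm high, lying right (-y) of the tray. Leave alone.
- petri_dish: Clear flat dish, 90 mm across, 15 mm high, to the right. Leave alone.
- reagent_bottle: Glass bottle with blue cap, 70 mm across, 150 mm high, to the left. Leave alone.
- tip_box: Orange tip box with clear lid, 85 x 125 x 67 mm, to the left. Leave alone.
- pen_cup: Black cup with pens, 84 mm across, about 160 mm high, to the right. Leave alone.

How it is judged (in metres and radians):
At the end, for the whole second after the job is handed in: Every lever presses on the cover with at least 10 N (more than the springs can take up, so it is on its seat), and the cover lies within 0.008 rad of flat on the tray, at least 3 mm below where it floated, at rest (contact force between each of lever_near_right, lever_near_left, lever_far_right, lever_far_left and cover above 10 N and angle between the z axis of cover and the z axis of manifold, either way round below 0.008 rad and z of cover in the frame of manifold below 0.059 m and linear speed of cover below 0.01 m/s); the robot touches nothing.
It fails at once if the cover leans more than 0.036 rad against the tray (one corner driven down too far ahead of the others) (angle between the z axis of cover and the z axis of manifold, either way round above 0.036 rad).
It fails at once if a lever presses on the cover with more than 30 N (overtightened) (contact force between any of lever_near_right, lever_near_left, lever_far_right, lever_far_left and cover above 30 N).
It fails at once if the robot leans on the cover with more than 10 N (contact force between any of the fingers, the arm and cover above 10 N).
It fails at once if one of the other things on the bench is shifted by more than 30 mm (distance of any of forceps_a, forceps_b, petri_dish, reagent_bottle, tip_box, pen_cup from where it was at the start of the episode above 0.03 m).
It also fails if it takes over 72 s, if anything falls off the work surface, if the arm or the gripper's body presses on something with over 40 N, if the wrist force passes 120 N, or if a joint passes its speed limit or range.

## Working session

There is one attempt and no reset: what is moved stays moved. The work goes in short steps, Python scripts to look and compute and a tool call to move; the robot and the scene stay as the last step left them, time stands still between calls to the robot, and variables do not carry over. Pictures are saved under pics/ and viewed, at most 10 in all, crops included, and the job is handed in when it is done.

Besides the shell and the picture viewer there is one more tool, called after "Emit:" by a JSON object that holds its "method" and its "body", one argument or row to a line. step_arm: Moves the arm, as the interface text tells. Its arguments: {"type":"object","properties":{"xyz":{"type":"array"},"rot":{"type":"array"},"hand":{"type":"array"},"newtons":{"type":"number"}},"required":["xyz","rot","hand"]}

```bash
mkdir -p pics; ls; python3 - <<'E'
from cell import r
import cv2,numpy as np
o=r.get_obs();print({k:np.round(v,3) for k,v in o.items()})
for n in("top","scene"):
    p,d=r.snapshot(n);cv2.imwrite(f"pics/{n}0.png",p[:,:,::-1]);np.savez(f"{n}0.npz",p=p,d=d)
    print(n,r.camera_model(n))
print(r.camera_model("wrist"))
E
```

```text
pics
{'time_s': np.float64(0.0), 'joint_positions': array([-1.395,  0.159,  1.598, -0.   ,  1.386, -0.21 ]), 'joint_vel': array([ 0.001, -0.   , -0.001,  0.   , -0.001,  0.   ]), 'joint_torque': array([-2.0000e-03, -3.8558e+01, -3.2210e+01,  7.0000e-02,  3.8000e-02,
       -0.0000e+00]), 'position': array([ 216.232, -532.111,  213.627]), 'tcp_rot': array([-3.081, -0.602, -0.   ]), 'force': array([0.654, 0.292, 0.347]), 'moment': array([-0.028,  0.008,  0.022]), 'gripper_force': np.float64(0.0), 'gripper_width': np.float64(1.003)}
top {'intrinsics': array([[397.51561102,   0.        , 322.58785784],
       [  0.        , 397.51561102, 197.64807094],
       [  0.        ,   0.        ,   1.        ]]), 'dist_coeffs': array([0.0343423, 0.       , 0.       , 0.       , 0.       ]), 'eye': array([3.92121492e+02, 1.01199371e+00, 1.11306349e+03]), 'orientation': array([-2.20009188,  2.15911047, -0.1440691 ])}
scene {'intrinsics': array([[377.41848049,   0.        , 320.69918928],
       [  0.        , 377.41848049, 198.4325322 ],
       [  0.        ,   0.        ,   1.        ]]), 'dist_coeffs': array([-0.06245287,  0.        ,  0.        ,  0.        ,  0.        ]), 'eye': array([1127.50326547,  275.68752937,  728.62461831]), 'orientation': array([-1.37980317, -2.17111042,  0.91416097])}
{'intrinsics': array([[342.01440573,   0.        , 323.2960125 ],
       [  0.        , 342.01440573, 196.79358893],
       [  0.        ,   0.        ,   1.        ]]), 'dist_coeffs': array([-0.05983738,  0.        ,  0.        ,  0.        ,  0.        ]), 'tool_from_camera': array([[-4.17168070e-04, -9.69318767e-01, -2.45806739e-01,
         6.94770626e+01],
       [ 9.99999706e-01, -5.62599551e-04,  5.21427347e-04,
        -1.49930340e-01],
       [-6.43720074e-04, -2.45806449e-01,  9.69318717e-01,
        -1.70200276e+02],
       [ 0.00000000e+00,  0.00000000e+00,  0.00000000e+00,
         1.00000000e+00]])}
```

View pics/top0.png

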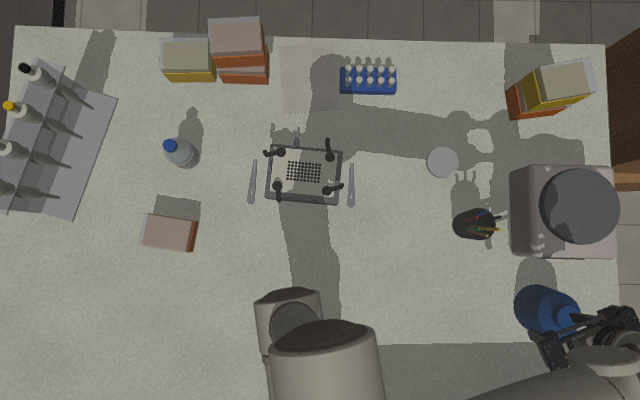

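View pics/scene0.png

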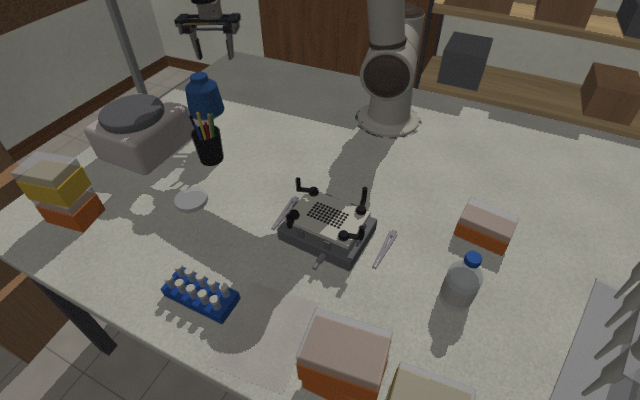

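The top picture shows the tray with black hubs near (281,152), (330,157), (277,186) and (327,190). The scene view confirms upright pins on the levers and no obstacles above the tray.

```bash
cat > h.py <<'E'
from cell import r
import cv2,numpy as np
from scipy.spatial.transform import Rotation as R
def campose(n,obs=None):
    m=r.camera_model(n)
    if n!="wrist": return m,np.array(m["eye"]),R.from_rotvec(m["orientation"]).as_matrix()
    T=np.eye(4);T[:3,:3]=R.from_rotvec(obs["tcp_rot"]).as_matrix();T[:3,3]=obs["position"]
    T=T@m["tool_from_camera"];return m,T[:3,3],T[:3,:3]
def toplane(n,uv,z,obs=None):
    m,e,Rm=campose(n,obs)
    q=cv2.undistortPoints(np.array(uv,float).reshape(-1,1,2),m["intrinsics"],m["dist_coeffs"]).reshape(-1,2)
    d=np.c_[q,np.ones(len(q))]@Rm.T
    return e+d*((z-e[2])/d[:,2])[:,None]
E
python3 - <<'E'
from h import *
P=toplane("top",[(281,152),(330,157),(277,186),(327,190)],88);print(P.round(0),P.mean(0))
print(R.from_rotvec(r.get_obs()["tcp_rot"]).as_matrix().round(2))
p=np.load("top0.npz")["p"]
cv2.imwrite("pics/c.png",cv2.resize(p[130:215,235:370,::-1],None,fx=5.5,fy=5.5,interpolation=cv2.INTER_CUBIC))
E
```

```text
[[619.  85.  88.]
 [608. -43.  88.]
 [529.  93.  88.]
 [521. -37.  88.]] [569.25952285  24.83483104  88.        ]
[[ 0.93  0.38 -0.  ]
 [ 0.38 -0.93  0.  ]
 [ 0.   -0.   -1.  ]]
```

View pics/c.png

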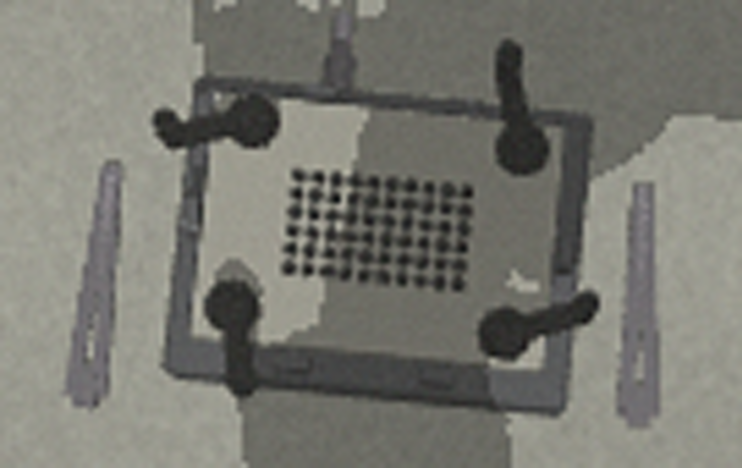

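Emit:
{"method": "step_arm", "body": {
  "xyz": [
    [0, 0, 0.04],
    [0, 0, 0.08],
    [0.35, 0.55, 0.08],
    [0.35, 0.55, 0.08],
    [0.35, 0.55, 0.08],
    [0.35, 0.55, 0.08],
    [0.35, 0.55, 0.08],
    [0.35, 0.55, 0.08],
    [0.35, 0.55, 0.08],
    [0.35, 0.55, 0.08],
    [0.35, 0.55, 0.08],
    [0.35, 0.55, 0.08]
  ],
  "rot": [
    [0, 0, 0],
    [0, 0, 0],
    [0, 0, 1.1],
    [0, 0, 1.1],
    [0, 0, 1.1],
    [0, 0, 1.1],
    [0, 0, 1.1],
    [0, 0, 1.1],
    [0, 0, 1.1],
    [0, 0, 1.1],
    [0, 0, 1.1],
    [0, 0, 1.1]
  ],
  "hand": [0.4, 0.4, 0.28, 0.28, 0.28, 0.28, 0.28, 0.28, 0.28, 0.28, 0.28, 0.28]
}}

```text
time_s: 1.1
position: [440.5, -179.1, 294.3]
tcp_rot: [-2.309, -2.13, 0.0]
force: [1.0, -0.5, 0.0]
gripper_width: 0.285
gripper_force: 0.0
```

Emit:
{"method": "step_arm", "body": {
  "xyz": [
    [0.125, 0.2, -0.04],
    [0.125, 0.2, -0.04],
    [0.125, 0.2, -0.04],
    [0.125, 0.2, -0.04],
    [0.125, 0.2, -0.04],
    [0.125, 0.2, -0.04],
    [0.125, 0.2, -0.04],
    [0.125, 0.2, -0.04]
  ],
  "rot": [
    [0, 0, 0],
    [0, 0, 0],
    [0, 0, 0],
    [0, 0, 0],
    [0, 0, 0],
    [0, 0, 0],
    [0, 0, 0],
    [0, 0, 0]
  ],
  "hand": [0.28, 0.28, 0.28, 0.28, 0.28, 0.28, 0.28, 0.28]
}}

```text
time_s: 1.77
position: [564.8, 20.1, 253.4]
tcp_rot: [-2.31, -2.127, 0.003]
force: [0.2, -0.8, -0.7]
gripper_width: 0.277
gripper_force: 0.0
```

```bash
python3 - <<'E'
from h import *
import json
o=r.get_obs();p,d=r.snapshot("wrist")
cv2.imwrite("pics/w1.png",p[:,:,::-1]);np.savez("w1.npz",p=p,d=d,pos=o["position"],rot=o["tcp_rot"])
print(o["position"],o["tcp_rot"],o["joint_positions"],o["force"],o["gripper_width"])
m=(p.max(2)<45).astype(np.uint8)
n,l,s,c=cv2.connectedComponentsWithStats(m)
for i in range(1,n):
    if s[i,4]>150: print(s[i],c[i].round(1))
E
```

```text
[564.77398423  20.07854159 253.42046576] [-2.30956278 -2.12728461  0.0026504 ] [-1.78037537e-01  1.10709253e-01  1.57287639e+00 -3.69303564e-04
  1.46031790e+00 -9.58769499e-02] [ 0.23397081 -0.83348338 -0.71178331] 0.2771032165703224
[361  57  29  63 908] [373.2  92.1]
[233  96  63  29 840] [269.6 111.4]
[366 221  55  20 548] [394.9 230. ]
[ 253  224  142   90 3672] [321.9 280.7]
[    0   267   640   133 28318] [245.4 354.2]
[  384   268   256   110 13755] [469.5 319.1]
```

View pics/w1.png

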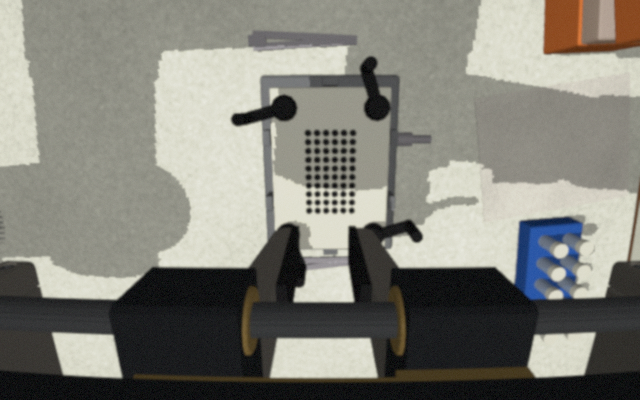

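The wrist view shows the left hubs at (285,107) and (377,107), pin tops near (236,119), (370,63) and (416,236), and the wells around (330,172). The fingers hide most of the right hubs.

```bash
cat >> h.py <<'E'
def cloud(n,d,obs=None):
    m,e,Rm=campose(n,obs);v,u=np.mgrid[:400,:640]
    q=cv2.undistortPoints(np.stack([u,v],-1).reshape(-1,1,2).astype(float),m["intrinsics"],m["dist_coeffs"]).reshape(-1,2)
    return (e+(np.c_[q,np.ones(len(q))]*d.reshape(-1,1))@Rm.T).reshape(400,640,3)
def rep(n,p,d,obs,box):
    W=cloud(n,d,obs);m=(p.max(2)<50)&(d>0);z=W[...,2]
    x0,x1,y0,y1=box
    ok=m&(z>82)&(z<135)&(W[...,0]>x0)&(W[...,0]<x1)&(W[...,1]>y0)&(W[...,1]<y1)
    k,l,s,c=cv2.connectedComponentsWithStats(ok.astype(np.uint8),connectivity=8)
    for i in range(1,k):
        if s[i,4]<12: continue
        P=W[l==i];h=P[P[:,2]>P[:,2].max()-8];a=P[P[:,2]<102]
        print(n,s[i,4],"zmax %.1f"%P[:,2].max(),"pin top",np.median(h,0).round(1),"low z",np.percentile(a[:,2],[10,50,90]).round(1) if len(a) else "", "mean",P.mean(0).round(1))
E
python3 - <<'E'
from h import *
f=np.load("w1.npz");o=dict(position=f["pos"],tcp_rot=f["rot"])
rep("wrist",f["p"],f["d"],o,(460,680,-110,160))
t=np.load("top0.npz");rep("top",t["p"],t["d"],None,(460,680,-110,160))
W=cloud("wrist",f["d"],o)
for u,v in[(285,107),(377,107),(236,119),(370,63),(416,236),(330,172),(266,150),(394,150),(330,82)]: print((u,v),W[v,u].round(1))
# hub circle via distance transform, wells centroid
m=(f["p"].max(2)<45).astype(np.uint8)
D=cv2.distanceTransform(m,cv2.DIST_L2,5)
for x0,y0 in[(265,90),(360,90)]:
    s=D[y0:y0+40,x0:x0+40];j=np.unravel_index(s.argmax(),s.shape);uv=(x0+j[1],y0+j[0]);print("hub",uv,s.max(),toplane("wrist",[uv],91,o).round(1))
k,l,s,c=cv2.connectedComponentsWithStats((f["p"].max(2)<75).astype(np.uint8)[120:222,298:362])
g=(s[:,4]>8)&(s[:,4]<60);uv=c[g]+[298,120];print("wells",g.sum());X=toplane("wrist",uv,76,o)[:,:2].astype(np.float32)
print(cv2.minAreaRect(X),X.mean(0))
E
```

```text
wrist 931 zmax 123.8 pin top [612.3 123.8 121.6] low z [89.5 91.6 93.3] mean [617.9 101.2  96.3]
wrist 863 zmax 123.7 pin top [496.7  87.9 121.1] low z [89.6 91.5 93.2] mean [520.6  92.2  95.9]
wrist 560 zmax 123.3 pin top [647.8 -31.2 121.3] low z [88.8 90.8 93.6] mean [633.  -33.8  98. ]
wrist 28 zmax 90.6 pin top [523.5 -23.5  88.2] low z [85.9 88.2 89.4] mean [523.  -23.6  87.8]
wrist 157 zmax 123.6 pin top [534.5 -68.7 121.6] low z [90.2 92.5 99.1] mean [534.9 -67.  109.4]
top 114 zmax 122.8 pin top [645.4 -33.2 121.8] low z [87.7 90.7 94.8] mean [621.9 -39.   94.8]
top 39 zmax 96.8 pin top [615.2  90.3  91.5] low z [85.9 90.4 92.5] mean [615.   90.5  89.8]
top 62 zmax 123.8 pin top [491.8  88.1 121.1] low z [86.9 90.6 93.3] mean [517.6  89.   94.9]
top 86 zmax 124.6 pin top [530.3 -70.4 120.1] low z [87.9 90.8 94.3] mean [523.6 -47.5  95.7]
(285, 107) [535.1  95.   93.1]
(377, 107) [621.5  87.9  91.2]
(236, 119) [494.6  88.2 121.3]
(370, 63) [612.8 124.4 122.1]
(416, 236) [648.2 -32.4 122.2]
(330, 172) [572.4  26.7  76. ]
(266, 150) [503.6  51.5  43.5]
(394, 150) [645.5  39.7  43. ]
(330, 82) [579.5 115.8  67.9]
hub (np.int64(284), np.int64(108)) 11.587599 [[533.8  94.2  91. ]]
hub (np.int64(377), np.int64(107)) 11.587599 [[621.5  87.9  91. ]]
wells 58
((572.3816528320312, 26.363492965698242), (81.14561462402344, 45.22795486450195), 85.42942810058594) [572.7888   27.51092]
```

```bash
cat >> h.py <<'E'
C=np.array([572.5,26.3]);YAW=-0.077;LAG=0.2325;RAD=39.05
L=dict(nr=(-45,-65,-1.056,np.pi),nl=(-45,65,3.656,0),fr=(45,-65,0.515,np.pi),fl=(45,65,2.085,0))
def pose(k,th):  # tool pose with pushing pad touching the pin at lever angle th
    x,y,z0,off=L[k];A=C+R.from_euler('z',YAW).as_matrix()[:2,:2]@[x,y]
    phi=z0+YAW-th;psi=phi-LAG
    return np.array([*(A+RAD*np.array([np.cos(psi),np.sin(psi)])),98.5-5*th]),phi+off,phi
def cur():
    o=r.get_obs();M=R.from_rotvec(o["tcp_rot"]).as_matrix();return o,np.array(o["position"]),np.arctan2(M[1,0],M[0,0])
def show(k,ths,dz=0,ref=None):
    """shifts (mm) and turn from now; ref=lever angle taken as the present commanded pose"""
    o,p,y=cur()
    if ref is not None: p,y,_=pose(k,ref)
    for t in np.atleast_1d(ths):
        q,w,_=pose(k,t);print("th %.2f"%t,(q-p+[0,0,dz]).round(1),"turn %.3f"%((w-y+np.pi)%(2*np.pi)-np.pi))
def force(k,th):
    o,p,y=cur();phi=pose(k,th)[2];f=np.array(o["force"])
    print("push %.2f radial %.2f z %.2f"%(f[:2]@[-np.sin(phi),np.cos(phi)],f[:2]@[np.cos(phi),np.sin(phi)],f[2]))
def angle(k):
    o,p,y=cur();x,yy,z0,off=L[k];A=C+R.from_euler('z',YAW).as_matrix()[:2,:2]@[x,yy]
    d=p[:2]-A;psi=np.arctan2(d[1],d[0]);print("lever th %.3f"%((z0+YAW-LAG-psi+.5)%(2*np.pi)-.5),"R %.1f"%np.hypot(*d),"yaw err %.3f"%((y-(psi+LAG+off)+np.pi)%(2*np.pi)-np.pi),"z %.1f"%p[2])
E
python3 - <<'E'
from h import *
t=.163-LAG   # centred on the pin
show("nr",[t]);show("nr",[t,.3,.5,.7,.9,1.1,1.2],ref=t)
E
```

```text
th -0.07 [ -31.4  -91.5 -155.1] turn 0.591
th -0.07 [0. 0. 0.] turn 0.000
th 0.30 [-14.3  -1.3  -1.8] turn -0.370
th 0.50 [-21.9   0.2  -2.8] turn -0.570
th 0.70 [-29.1   3.2  -3.8] turn -0.769
th 0.90 [-35.6   7.6  -4.8] turn -0.970
th 1.10 [-41.1  13.1  -5.8] turn -1.170
th 1.20 [-43.3  16.3  -6.3] turn -1.270
```

Emit:
{"method": "step_arm", "body": {
  "xyz": [
    [-0.031, -0.09, -0.11],
    [-0.031, -0.09, -0.11],
    [-0.031, -0.09, -0.11],
    [-0.031, -0.09, -0.11],
    [-0.031, -0.09, -0.11],
    [-0.031, -0.091, -0.11],
    [-0.031, -0.091, -0.13],
    [-0.031, -0.091, -0.155],
    [-0.031, -0.091, -0.155]
  ],
  "rot": [
    [0, 0, 0.59],
    [0, 0, 0.59],
    [0, 0, 0.59],
    [0, 0, 0.59],
    [0, 0, 0.59],
    [0, 0, 0.59],
    [0, 0, 0.59],
    [0, 0, 0.59],
    [0, 0, 0.59]
  ],
  "hand": [0.326, 0.326, 0.326, 0.326, 0.326, 0.326, 0.326, 0.326, 0.326]
}}

```text
time_s: 2.57
position: [531.4, -72.1, 96.5]
tcp_rot: [-1.598, -2.698, 0.002]
force: [-1.1, 0.5, -0.9]
gripper_width: 0.325
gripper_force: 0.0
```

```bash
python3 - <<'E'
from h import *
angle("nr");force("nr",.1);print(cur()[1:])
E
```

```text
lever th -0.026 R 38.1 yaw err 0.038 z 96.5
push -0.91 radial -0.82 z -0.90
(array([531.35566547, -72.08563062,  96.50102774]), np.float64(2.0721040422243617))
```

```bash
python3 - <<'E'
from h import *
show("nr",np.linspace(.05,1.2,11),dz=0)
E
```

```text
th 0.05 [-2.7 -1.5  1.7] turn -0.114
th 0.16 [-7.1 -2.   1.2] turn -0.229
th 0.28 [-11.6  -1.9   0.6] turn -0.344
th 0.39 [-16.1  -1.3   0. ] turn -0.459
th 0.51 [-20.4  -0.2  -0.6] turn -0.574
th 0.62 [-24.6   1.4  -1.1] turn -0.689
th 0.74 [-28.6   3.4  -1.7] turn -0.804
th 0.85 [-32.3   5.9  -2.3] turn -0.919
th 0.97 [-35.8   8.9  -2.9] turn -1.034
th 1.08 [-38.8  12.2  -3.4] turn -1.149
th 1.20 [-41.5  15.8  -4. ] turn -1.264
```

Emit:
{"method": "step_arm", "body": {
  "xyz": [
    [-0.0027, -0.0015, 0.0017],
    [-0.0071, -0.002, 0.0012],
    [-0.0116, -0.0019, 0.0006],
    [-0.0161, -0.0013, 0],
    [-0.0204, -0.0002, -0.0006],
    [-0.0246, 0.0014, -0.0011],
    [-0.0286, 0.0034, -0.0017],
    [-0.0323, 0.0059, -0.0023],
    [-0.0358, 0.0089, -0.0029],
    [-0.0388, 0.0122, -0.0034],
    [-0.0415, 0.0158, -0.004],
    [-0.0415, 0.0158, -0.004]
  ],
  "rot": [
    [0, 0, -0.114],
    [0, 0, -0.229],
    [0, 0, -0.344],
    [0, 0, -0.459],
    [0, 0, -0.574],
    [0, 0, -0.689],
    [0, 0, -0.804],
    [0, 0, -0.919],
    [0, 0, -1.034],
    [0, 0, -1.149],
    [0, 0, -1.264],
    [0, 0, -1.264]
  ],
  "hand": [0.326, 0.326, 0.326, 0.326, 0.326, 0.326, 0.326, 0.326, 0.326, 0.326, 0.326, 0.326]
}}

```text
time_s: 3.57
position: [493.6, -57.4, 97.9]
tcp_rot: [2.886, 1.232, 0.003]
force: [0.5, -1.8, 0.4]
gripper_width: 0.326
gripper_force: 0.9
```

```bash
python3 - <<'E'
from h import *
angle("nr");force("nr",1.2)
p,d=r.snapshot("top");cv2.imwrite("pics/t2.png",cv2.resize(p[110:230,220:390,::-1],None,fx=4,fy=4))
o,q,y=cur();P=pose("fl",.17-LAG);print("retreat radial out",P[0]-q,"turn",P[1]-y)
E
```

```text
lever th 1.118 R 36.6 yaw err -0.083 z 97.9
push 1.59 radial 0.90 z 0.40
retreat radial out [118.34451264 182.65045829   1.13759208] turn 1.2578815607236504
```

Emit:
{"method": "step_arm", "body": {
  "xyz": [
    [0, 0, 0],
    [0, 0, 0],
    [0, 0, 0]
  ],
  "rot": [
    [0, 0, 0],
    [0, 0, 0],
    [0, 0, 0]
  ],
  "hand": [0.326, 0.326, 0.326]
}}

```text
time_s: 3.87
position: [493.3, -56.8, 96.4]
tcp_rot: [2.885, 1.241, 0.002]
force: [0.6, -2.1, 1.4]
gripper_width: 0.325
gripper_force: 1.1
```

```bash
python3 - <<'E'
from h import *
angle("nr");force("nr",1.2)
E
```

```text
lever th 1.138 R 36.5 yaw err -0.058 z 96.4
push 1.84 radial 1.10 z 1.41
```

View pics/t2.png

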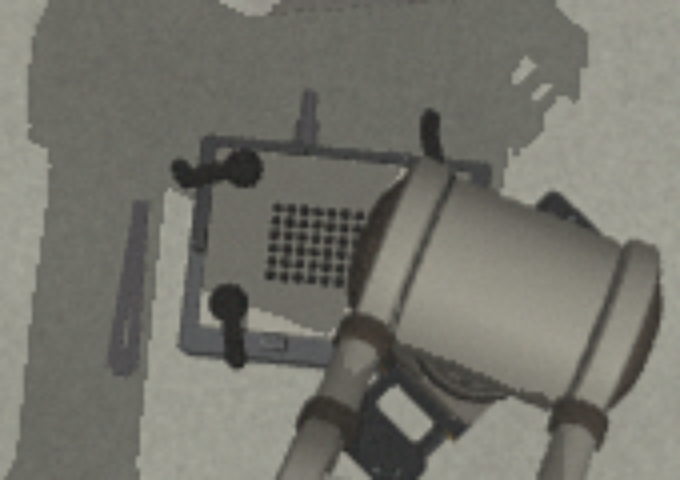

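Emit:
{"method": "step_arm", "body": {
  "xyz": [
    [0.003, -0.003, 0.01],
    [0.003, -0.003, 0.048],
    [0.12, 0.182, 0.048],
    [0.12, 0.182, 0.048],
    [0.12, 0.182, 0.048],
    [0.12, 0.182, 0.048],
    [0.12, 0.182, 0.048],
    [0.12, 0.182, 0.048],
    [0.12, 0.182, 0.048],
    [0.12, 0.182, 0.048],
    [0.12, 0.182, 0.048],
    [0.12, 0.182, 0.048]
  ],
  "rot": [
    [0, 0, 0],
    [0, 0, 0.12],
    [0, 0, 1.26],
    [0, 0, 1.26],
    [0, 0, 1.26],
    [0, 0, 1.26],
    [0, 0, 1.26],
    [0, 0, 1.26],
    [0, 0, 1.26],
    [0, 0, 1.26],
    [0, 0, 1.26],
    [0, 0, 1.26]
  ],
  "hand": [0.326, 0.326, 0.326, 0.326, 0.326, 0.326, 0.326, 0.326, 0.326, 0.326, 0.326, 0.326]
}}

```text
time_s: 4.87
position: [612.0, 126.0, 143.5]
tcp_rot: [-1.594, -2.705, 0.001]
force: [0.3, 0.6, -0.7]
gripper_width: 0.326
gripper_force: 0.0
```

```bash
python3 - <<'E'
from h import *
angle("fl");force("fl",0)
P=pose("fl",.17-LAG);print(P[0]-cur()[1],P[1]-cur()[2])
show("fl",[.17-LAG]+list(np.linspace(.07,1.2,10)),ref=.17-LAG)
E
```

```text
lever th -0.058 R 39.7 yaw err 0.010 z 143.5
push -0.57 radial 0.39 z -0.67
[ 1.35590663e-02 -6.87103415e-01 -4.46382690e+01] -0.005803550820795866
th -0.06 [0. 0. 0.] turn 0.000
th 0.07 [ 5.1  1.  -0.7] turn -0.133
th 0.20 [10.   1.4 -1.3] turn -0.258
th 0.32 [14.8  1.1 -1.9] turn -0.384
th 0.45 [19.7  0.2 -2.5] turn -0.509
th 0.57 [24.3 -1.2 -3.2] turn -0.635
th 0.70 [28.8 -3.3 -3.8] turn -0.760
th 0.82 [33.  -5.9 -4.4] turn -0.886
th 0.95 [36.8 -8.9 -5.1] turn -1.011
th 1.07 [ 40.2 -12.5  -5.7] turn -1.137
th 1.20 [ 43.1 -16.4  -6.3] turn -1.262
```

Emit:
{"method": "step_arm", "body": {
  "xyz": [
    [0, 0, -0.03],
    [0, 0, -0.044],
    [0.0051, 0.001, -0.0447],
    [0.01, 0.0014, -0.0453],
    [0.0148, 0.0011, -0.0459],
    [0.0197, 0.0002, -0.0465],
    [0.0243, -0.0012, -0.0472],
    [0.0288, -0.0033, -0.0478],
    [0.033, -0.0059, -0.0484],
    [0.0368, -0.0089, -0.0491],
    [0.0402, -0.0125, -0.0497],
    [0.0431, -0.0164, -0.0503]
  ],
  "rot": [
    [0, 0, 0],
    [0, 0, 0],
    [0, 0, -0.125],
    [0, 0, -0.25],
    [0, 0, -0.375],
    [0, 0, -0.5],
    [0, 0, -0.625],
    [0, 0, -0.75],
    [0, 0, -0.875],
    [0, 0, -1],
    [0, 0, -1.125],
    [0, 0, -1.25]
  ],
  "hand": [0.326, 0.326, 0.326, 0.326, 0.326, 0.326, 0.326, 0.326, 0.326, 0.326, 0.326, 0.326]
}}

```text
time_s: 5.87
position: [653.7, 110.0, 91.5]
tcp_rot: [-2.882, -1.241, 0.007]
force: [-2.0, 2.1, -2.0]
gripper_width: 0.324
gripper_force: 1.5
```

```bash
python3 - <<'E'
from h import *
angle("fl");force("fl",1.2);o,q,y=cur()
# cmd estimate: q before + shift; travel to far_right
P=pose("fr",.15-LAG);E=pose("fl",1.2);print(P[0]-E[0],P[1]-E[1],"meas",P[0]-q,P[1]-y)
show("fr",[.15-LAG]+list(np.linspace(.05,1.2,10)),ref=.15-LAG)
E
```

```text
lever th 1.157 R 38.5 yaw err -0.038 z 91.5
push 2.89 radial 0.15 z -2.00
[  -5.31826697 -139.77636326    6.4125    ] 2.8540926535897935 meas [  -3.90569471 -140.85435215    7.36654851] 2.8485257200929315
th -0.08 [0. 0. 0.] turn 0.000
th 0.05 [ 1.1 -5.  -0.7] turn -0.133
th 0.18 [  1.6 -10.   -1.3] turn -0.260
th 0.31 [  1.4 -15.   -1.9] turn -0.388
th 0.43 [  0.6 -19.9  -2.6] turn -0.516
th 0.56 [ -0.8 -24.7  -3.2] turn -0.644
th 0.69 [ -2.9 -29.2  -3.9] turn -0.771
th 0.82 [ -5.5 -33.5  -4.5] turn -0.899
th 0.94 [ -8.6 -37.4  -5.1] turn -1.027
th 1.07 [-12.2 -40.9  -5.8] turn -1.155
th 1.20 [-16.2 -43.8  -6.4] turn -1.283
```

Emit:
{"method": "step_arm", "body": {
  "xyz": [
    [-0.003, 0.003, 0.01],
    [-0.003, 0.003, 0.045],
    [-0.005, -0.14, 0.05],
    [-0.005, -0.14, 0.05],
    [-0.005, -0.14, 0.05],
    [-0.005, -0.14, 0.05],
    [-0.005, -0.14, 0.05],
    [-0.005, -0.14, 0.05],
    [-0.005, -0.14, 0.05],
    [-0.005, -0.14, 0.03],
    [-0.005, -0.14, 0.008]
  ],
  "rot": [
    [0, 0, 0],
    [0, 0, -0.1],
    [0, 0, -0.29],
    [0, 0, -0.29],
    [0, 0, -0.29],
    [0, 0, -0.29],
    [0, 0, -0.29],
    [0, 0, -0.29],
    [0, 0, -0.29],
    [0, 0, -0.29],
    [0, 0, -0.29]
  ],
  "hand": [0.326, 0.326, 0.326, 0.326, 0.326, 0.326, 0.326, 0.326, 0.326, 0.326, 0.326]
}}

```text
time_s: 6.78
position: [652.2, -29.1, 103.1]
tcp_rot: [3.028, 0.83, 0.006]
force: [0.8, 0.5, -0.4]
gripper_width: 0.323
gripper_force: 0.0
```

```bash
sed -i 's/0.515,np.pi)/0.515,0)/' h.py; python3 - <<'E'
from h import *
angle("fr");force("fr",0)
show("fr",np.linspace(.03,1.2,11))
E
```

```text
lever th -0.107 R 41.9 yaw err -0.010 z 103.1
push 0.08 radial 0.96 z -0.43
th 0.03 [-1.4 -6.  -4.7] turn -0.127
th 0.15 [ -0.9 -10.6  -5.3] turn -0.244
th 0.26 [ -0.9 -15.1  -5.9] turn -0.361
th 0.38 [ -1.4 -19.7  -6.5] turn -0.478
th 0.50 [ -2.5 -24.1  -7.1] turn -0.595
th 0.61 [ -4.  -28.4  -7.6] turn -0.712
th 0.73 [ -6.1 -32.5  -8.2] turn -0.829
th 0.85 [ -8.6 -36.3  -8.8] turn -0.946
th 0.97 [-11.6 -39.8  -9.4] turn -1.063
th 1.08 [-14.9 -42.9 -10. ] turn -1.180
th 1.20 [-18.6 -45.6 -10.6] turn -1.297
```

Emit:
{"method": "step_arm", "body": {
  "xyz": [
    [-0.0005, -0.0055, -0.003],
    [0.0003, -0.0103, -0.004],
    [0.0003, -0.015, -0.005],
    [-0.0004, -0.0197, -0.0055],
    [-0.0014, -0.0242, -0.006],
    [-0.003, -0.0285, -0.0066],
    [-0.005, -0.0325, -0.0072],
    [-0.0075, -0.0363, -0.0078],
    [-0.0105, -0.0397, -0.0083],
    [-0.0138, -0.0428, -0.0089],
    [-0.0175, -0.0453, -0.0095],
    [-0.0175, -0.0453, -0.0095]
  ],
  "rot": [
    [0, 0, -0.12],
    [0, 0, -0.24],
    [0, 0, -0.36],
    [0, 0, -0.478],
    [0, 0, -0.595],
    [0, 0, -0.712],
    [0, 0, -0.829],
    [0, 0, -0.946],
    [0, 0, -1.063],
    [0, 0, -1.18],
    [0, 0, -1.295],
    [0, 0, -1.295]
  ],
  "hand": [0.326, 0.326, 0.326, 0.326, 0.326, 0.326, 0.326, 0.326, 0.326, 0.326, 0.326, 0.326]
}}

```text
time_s: 7.78
position: [633.0, -74.1, 91.5]
tcp_rot: [-2.915, 1.17, 0.001]
force: [0.5, -0.2, -0.5]
gripper_width: 0.324
gripper_force: 0.5
```

```bash
python3 - <<'E'
from h import *
angle("fr");force("fr",1.2);o,q,y=cur()
P=pose("nl",.257-LAG);E=pose("fr",1.2);print(P[0]-E[0],P[1]-E[1],"meas",P[0]-q,P[1]-y)
E
```

```text
lever th 1.205 R 38.1 yaw err 0.004 z 91.5
push 0.18 radial 0.52 z -0.55
[-139.42867257  162.27410738    5.8775    ] 4.3165 meas [-138.77219732  161.62192179    6.82793413] 4.317852612637594
```

Emit:
{"method": "step_arm", "body": {
  "xyz": [
    [0.003, 0.003, 0.01],
    [0.003, 0.003, 0.045],
    [-0.139, 0.162, 0.05],
    [-0.139, 0.162, 0.05],
    [-0.139, 0.162, 0.05],
    [-0.139, 0.162, 0.05],
    [-0.139, 0.162, 0.05],
    [-0.139, 0.162, 0.05],
    [-0.139, 0.162, 0.05],
    [-0.139, 0.162, 0.05],
    [-0.139, 0.162, 0.04],
    [-0.139, 0.162, 0.007]
  ],
  "rot": [
    [0, 0, 0],
    [0, 0, 0.12],
    [0, 0, 1.175],
    [0, 0, 1.175],
    [0, 0, 1.175],
    [0, 0, 1.175],
    [0, 0, 1.175],
    [0, 0, 1.175],
    [0, 0, 1.175],
    [0, 0, 1.175],
    [0, 0, 1.175],
    [0, 0, 1.175]
  ],
  "hand": [0.326, 0.326, 0.326, 0.326, 0.326, 0.326, 0.326, 0.326, 0.326, 0.326, 0.326, 0.326]
}}

```text
time_s: 8.78
position: [499.1, 86.8, 104.5]
tcp_rot: [3.069, 0.654, 0.018]
force: [1.0, -0.4, 0.6]
gripper_width: 0.324
gripper_force: 0.0
```

```bash
sed -i 's/3.656,0)/3.656,-np.pi)/' h.py; python3 - <<'E'
from h import *
angle("nl");force("nl",0)
show("nl",np.linspace(.13,1.2,11))
show("nl",[1.2],ref=.257-LAG)
p,d=r.snapshot("wrist");o=r.get_obs()
np.savez("w2.npz",p=p,d=d,pos=o["position"],rot=o["tcp_rot"])
rep("wrist",p,d,o,(460,680,-130,160))
p,d=r.snapshot("top");rep("top",p,d,None,(460,680,-130,160))
E
```

```text
lever th -0.024 R 34.4 yaw err -0.042 z 104.5
push 0.79 radial -0.73 z 0.61
th 0.13 [-5.4  4.9 -6.6] turn -0.112
th 0.24 [-5.5  9.1 -7.2] turn -0.219
th 0.34 [-5.2 13.2 -7.7] turn -0.326
th 0.45 [-4.4 17.3 -8.3] turn -0.433
th 0.56 [-3.1 21.3 -8.8] turn -0.540
th 0.66 [-1.5 25.2 -9.3] turn -0.647
th 0.77 [ 0.6 28.8 -9.9] turn -0.754
th 0.88 [  3.   32.2 -10.4] turn -0.861
th 0.99 [  5.8  35.3 -10.9] turn -0.968
th 1.09 [  8.9  38.1 -11.5] turn -1.075
th 1.20 [ 12.3  40.6 -12. ] turn -1.182
th 1.20 [17.2 39.8 -5.9] turn -1.175
wrist 671 zmax 84.4 pin top [525.6  94.9  82.5] low z [82.1 82.5 83.2] mean [525.6  94.9  82.6]
wrist 479 zmax 134.9 pin top [508.3  75.3 131.1] low z [ 97.5  99.4 101.3] mean [505.1  75.  119.8]
wrist 450 zmax 134.8 pin top [494.7 105.1 130.9] low z [ 98.7 100.3 101.7] mean [492.6 104.6 120.4]
wrist 688 zmax 113.6 pin top [490.3  88.9 111.7] low z [ 84.1  92.5 100.1] mean [491.3  89.4 104.8]
wrist 478 zmax 109.1 pin top [492.2 -60.6 106.9] low z [ 95.8  99.  101.4] mean [492.3 -60.8 103.9]
top 113 zmax 120.3 pin top [645.3 115.9 115.8] low z [83.1 86.1 89.6] mean [629.4  97.8  91.3]
top 67 zmax 117.8 pin top [636.6 -67.3 114.5] low z [83.7 86.  90.1] mean [620.  -51.6  91.2]
top 36 zmax 88.8 pin top [518.6 -36.6  86.3] low z [83.1 86.3 88.3] mean [518.9 -36.3  85.9]
```

Emit:
{"method": "step_arm", "body": {
  "xyz": [
    [-0.0045, 0.0045, -0.003],
    [-0.0047, 0.0088, -0.0035],
    [-0.0045, 0.013, -0.004],
    [-0.0038, 0.0171, -0.0045],
    [-0.0025, 0.0211, -0.005],
    [-0.0009, 0.025, -0.0055],
    [0.0012, 0.0286, -0.006],
    [0.0036, 0.032, -0.0065],
    [0.0064, 0.0351, -0.007],
    [0.0095, 0.0379, -0.0075],
    [0.013, 0.0404, -0.008],
    [0.013, 0.0404, -0.008]
  ],
  "rot": [
    [0, 0, -0.112],
    [0, 0, -0.219],
    [0, 0, -0.326],
    [0, 0, -0.433],
    [0, 0, -0.54],
    [0, 0, -0.647],
    [0, 0, -0.754],
    [0, 0, -0.861],
    [0, 0, -0.968],
    [0, 0, -1.075],
    [0, 0, -1.18],
    [0, 0, -1.18]
  ],
  "hand": [0.326, 0.326, 0.326, 0.326, 0.326, 0.326, 0.326, 0.326, 0.326, 0.326, 0.326, 0.326]
}}

```text
time_s: 9.88
position: [507.1, 127.1, 92.0]
tcp_rot: [2.912, -1.177, -0.002]
force: [-0.8, 0.3, 0.4]
gripper_width: 0.329
gripper_force: 0.5
```

```bash
python3 - <<'E'
from h import *
angle("nl");force("nl",1.2)
E
```

```text
lever th 1.110 R 41.3 yaw err -0.096 z 92.0
push 0.38 radial 0.78 z 0.41
```

```bash
cat >> h.py <<'E'
def avg(k,th,n=6):
    """mean pose over n readings -> lever angle, push; returns position, yaw"""
    Q=[];F=[];Y=[]
    for i in range(n):
        o,p,y=cur();Q.append(p);F.append(o["force"]);Y.append(y);r.snapshot("top")
    Q=np.array(Q);q=Q.mean(0);x,yy,z0,off=L[k];A=C+R.from_euler('z',YAW).as_matrix()[:2,:2]@[x,yy]
    d=q[:2]-A;psi=np.arctan2(d[1],d[0]);phi=pose(k,th)[2];F=np.array(F)[:,:2]
    P=F@[-np.sin(phi),np.cos(phi)]
    print("th %.3f R %.1f z %.1f posstd"%((z0+YAW-LAG-psi+.5)%(2*np.pi)-.5,np.hypot(*d),q[2]),Q.std(0).round(1),"push",P.round(2),"mean %.2f"%P.mean(),"t %.1f"%o["time_s"],"grip",o["gripper_force"].round(1))
    return q,Y[-1]
def go(k,ths,q,y):
    for t in np.atleast_1d(ths):
        P=pose(k,t);print("th %.2f"%t,(P[0]-q).round(1),"turn %.3f"%((P[1]-y+np.pi)%(2*np.pi)-np.pi))
E
python3 - <<'E'
from h import *
q,y=avg("nl",1.2);print(q,y);go("nl",[1.2,1.3,1.4,1.5,1.6,1.65],q,y)
E
```

```text
Traceback (most recent call last):
  File "h.py", line 55, in avg
    print("th %.3f R %.1f z %.1f posstd"%((z0+YAW-LAG-psi+.5)%(2*np.pi)-.5,np.hypot(*d),q[2]),Q.std(0).round(1),"push",P.round(2),"mean %.2f"%P.mean(),"t %.1f"%o["time_s"],"grip",o["gripper_force"].round(1))
                                                                                                                                                                                   ^^^^^^^^^^^^^^^^^^^^^^^^
AttributeError: 'float' object has no attribute 'round'
```

```bash
sed -i 's/o\["gripper_force"\].round(1)/round(float(o["gripper_force"]),1)/' h.py
python3 - <<'E'
from h import *
q,y=avg("nl",1.2);print(q,y);go("nl",[1.2,1.3,1.4,1.5,1.6,1.65],q,y)
E
```

```text
th 1.103 R 40.5 z 91.1 posstd [0.1 0.  0.2] push [ 0.05 -0.07  0.68  0.19  0.22  0.46] mean 0.26 t 10.4 grip 0.0
[507.39883476 126.26813328  91.14398315] -0.7678923762109605
th 1.20 [4.  1.1 1.4] turn 0.005
th 1.30 [7.4 3.  0.9] turn -0.095
th 1.40 [10.9  4.6  0.4] turn -0.195
th 1.50 [14.6  5.9 -0.1] turn -0.295
th 1.60 [18.4  6.7 -0.6] turn -0.395
th 1.65 [20.3  7.  -0.9] turn -0.445
```

Emit:
{"method": "step_arm", "body": {
  "xyz": [
    [0.004, 0.001, 0.001],
    [0.0074, 0.003, 0.0005],
    [0.0109, 0.0046, 0],
    [0.0146, 0.0059, -0.0005],
    [0.0184, 0.0067, -0.001],
    [0.0203, 0.007, -0.0012],
    [0.0203, 0.007, -0.0012]
  ],
  "rot": [
    [0, 0, 0],
    [0, 0, -0.095],
    [0, 0, -0.195],
    [0, 0, -0.295],
    [0, 0, -0.395],
    [0, 0, -0.445],
    [0, 0, -0.445]
  ],
  "hand": [0.326, 0.326, 0.326, 0.326, 0.326, 0.326, 0.326]
}}

```text
time_s: 11.07
position: [526.9, 133.5, 89.0]
tcp_rot: [2.579, -1.792, -0.003]
force: [-2.3, -0.3, -0.6]
gripper_width: 0.326
gripper_force: 0.9
```

```bash
python3 - <<'E'
from h import *
q,y=avg("nl",1.65,3);P=pose("fr",1.15-LAG);print(P[0]-q,P[1]-y)
E
```

```text
th 1.629 R 39.3 z 89.1 posstd [0.  0.  0.1] push [2.27 2.47 1.09] mean 1.94 t 11.2 grip 0.9
[ 115.04308431 -200.9648841     4.84805746] 0.7319132238443578
```

Emit:
{"method": "step_arm", "body": {
  "xyz": [
    [-0.004, -0.0015, 0.01],
    [-0.004, -0.0015, 0.048],
    [0.115, -0.2, 0.05],
    [0.115, -0.2, 0.05],
    [0.115, -0.2, 0.05],
    [0.115, -0.2, 0.05],
    [0.115, -0.2, 0.05],
    [0.115, -0.2, 0.05],
    [0.115, -0.2, 0.05],
    [0.115, -0.2, 0.04],
    [0.115, -0.2, 0.007],
    [0.115, -0.2, 0.007]
  ],
  "rot": [
    [0, 0, 0],
    [0, 0, 0.1],
    [0, 0, 0.73],
    [0, 0, 0.73],
    [0, 0, 0.73],
    [0, 0, 0.73],
    [0, 0, 0.73],
    [0, 0, 0.73],
    [0, 0, 0.73],
    [0, 0, 0.73],
    [0, 0, 0.73],
    [0, 0, 0.73]
  ],
  "hand": [0.326, 0.326, 0.326, 0.326, 0.326, 0.326, 0.326, 0.326, 0.326, 0.326, 0.326, 0.326]
}}

```text
time_s: 12.22
position: [638.1, -64.5, 90.8]
tcp_rot: [-3.05, 0.75, 0.015]
force: [-0.8, 0.3, -1.8]
gripper_width: 0.326
gripper_force: 0.0
```

```bash
python3 - <<'E'
from h import *
q,y=avg("fr",1,2);print(q);go("fr",[1.02,1.12,1.22,1.32,1.42,1.52,1.6,1.65],q,y)
E
```

```text
th 0.917 R 34.5 z 91.9 posstd [0.4 0.  1. ] push [-0.18  0.71] mean 0.27 t 12.3 grip 0.0
[638.47296569 -64.47079254  91.85291477]
th 1.02 [ 0.7 -5.9  1.5] turn -0.100
th 1.12 [-2.3 -8.4  1. ] turn -0.200
th 1.22 [ -5.5 -10.7   0.5] turn -0.300
th 1.32 [ -8.9 -12.6   0. ] turn -0.400
th 1.42 [-12.5 -14.1  -0.5] turn -0.500
th 1.52 [-16.2 -15.3  -1. ] turn -0.600
th 1.60 [-19.3 -15.9  -1.4] turn -0.680
th 1.65 [-21.2 -16.2  -1.6] turn -0.730
```

Emit:
{"method": "step_arm", "body": {
  "xyz": [
    [0.0007, -0.0055, 0.001],
    [-0.0023, -0.008, 0.001],
    [-0.0055, -0.0103, 0.0005],
    [-0.0089, -0.0122, 0],
    [-0.0125, -0.0138, -0.0005],
    [-0.0162, -0.015, -0.001],
    [-0.0193, -0.0157, -0.0014],
    [-0.0212, -0.016, -0.0016],
    [-0.0212, -0.016, -0.0016]
  ],
  "rot": [
    [0, 0, -0.1],
    [0, 0, -0.2],
    [0, 0, -0.3],
    [0, 0, -0.4],
    [0, 0, -0.5],
    [0, 0, -0.6],
    [0, 0, -0.68],
    [0, 0, -0.73],
    [0, 0, -0.73]
  ],
  "hand": [0.326, 0.326, 0.326, 0.326, 0.326, 0.326, 0.326, 0.326, 0.326]
}}

```text
time_s: 13.07
position: [623.2, -82.6, 97.8]
tcp_rot: [-2.579, 1.79, -0.009]
force: [3.1, -1.0, -0.2]
gripper_width: 0.325
gripper_force: 1.5
```

```bash
python3 - <<'E'
from h import *
q,y=avg("fr",1.65,3);print(q)
go("fr",[1.65],q,y);P=pose("fl",1.15-LAG);print(P[0]-q,P[1]-y,r.get_obs()["joint_positions"][5])
E
```

```text
th 1.517 R 42.1 z 97.6 posstd [0.1 0.  0.1] push [2.52 2.93 2.54] mean 2.66 t 13.2 grip 1.4
[623.15134794 -82.67133227  97.64666892]
th 1.65 [-5.9  2.  -7.4] turn -0.001
[ 24.75219079 199.8598955   -3.73416892] 2.301534508580321 2.457827605288089
```

Emit:
{"method": "step_arm", "body": {
  "xyz": [
    [-0.002, 0.0, -0.002],
    [-0.004, 0.001, -0.004],
    [-0.006, 0.0015, -0.005],
    [-0.006, 0.0015, -0.005]
  ],
  "rot": [
    [0, 0, 0],
    [0, 0, 0],
    [0, 0, 0],
    [0, 0, 0]
  ],
  "hand": [0.326, 0.326, 0.326, 0.326]
}}

```text
time_s: 13.55
position: [614.4, -80.9, 89.4]
tcp_rot: [2.581, -1.79, -0.002]
force: [2.2, -0.6, 1.5]
gripper_width: 0.328
gripper_force: 1.2
```

```bash
python3 - <<'E'
from h import *
q,y=avg("fr",1.65,3);print(q)
go("fr",[1.65],q,y);P=pose("fl",1.15-LAG);print(P[0]-q,P[1]-y)
E
```

```text
th 1.723 R 39.0 z 89.4 posstd [0. 0. 0.] push [1.85 2.36 0.81] mean 1.67 t 13.7 grip 0.9
[614.45699768 -80.8738047   89.43641734]
th 1.65 [2.8 0.2 0.8] turn 0.001
[ 33.44654105 198.06236793   4.47608266] 2.303479742396026
```

Emit:
{"method": "step_arm", "body": {
  "xyz": [
    [0.004, 0.001, 0.01],
    [0.004, 0.001, 0.048],
    [0.033, 0.198, 0.05],
    [0.033, 0.198, 0.05],
    [0.033, 0.198, 0.05],
    [0.033, 0.198, 0.05],
    [0.033, 0.198, 0.05],
    [0.033, 0.198, 0.05],
    [0.033, 0.198, 0.05],
    [0.033, 0.198, 0.05],
    [0.033, 0.198, 0.05],
    [0.033, 0.198, 0.05]
  ],
  "rot": [
    [0, 0, 0],
    [0, 0, 0.125],
    [0, 0, 2.3],
    [0, 0, 2.3],
    [0, 0, 2.3],
    [0, 0, 2.3],
    [0, 0, 2.3],
    [0, 0, 2.3],
    [0, 0, 2.3],
    [0, 0, 2.3],
    [0, 0, 2.3],
    [0, 0, 2.3]
  ],
  "hand": [0.326, 0.326, 0.326, 0.326, 0.326, 0.326, 0.326, 0.326, 0.326, 0.326, 0.326, 0.326]
}}

```text
time_s: 14.7
position: [647.5, 116.9, 139.9]
tcp_rot: [3.13, 0.264, -0.004]
force: [0.1, 0.9, -0.6]
gripper_width: 0.322
gripper_force: 0.0
```

```bash
python3 - <<'E'
from h import *
q,y=avg("fl",1.65,1);go("fl",[1.15-LAG],q,y)
E
```

```text
th 0.914 R 38.6 z 139.9 posstd [0. 0. 0.] push [0.83] mean 0.83 t 14.7 grip 0.0
th 0.92 [  0.4   0.3 -46. ] turn 0.922
```

Emit:
{"method": "step_arm", "body": {
  "xyz": [
    [0, 0, 0],
    [0, 0, 0],
    [0, 0, 0],
    [0, 0, 0],
    [0, 0, 0],
    [0, 0, 0],
    [0, 0, 0],
    [0, 0, -0.01],
    [0, 0, -0.03],
    [0, 0, -0.045],
    [0, 0, -0.045]
  ],
  "rot": [
    [0, 0, 0.92],
    [0, 0, 0.92],
    [0, 0, 0.92],
    [0, 0, 0.92],
    [0, 0, 0.92],
    [0, 0, 0.92],
    [0, 0, 0.92],
    [0, 0, 0.92],
    [0, 0, 0.92],
    [0, 0, 0.92],
    [0, 0, 0.92]
  ],
  "hand": [0.326, 0.326, 0.326, 0.326, 0.326, 0.326, 0.326, 0.326, 0.326, 0.326, 0.326]
}}

```text
time_s: 15.67
position: [645.1, 116.7, 91.0]
tcp_rot: [-2.692, -1.612, 0.012]
force: [-1.4, -0.6, -1.4]
gripper_width: 0.326
gripper_force: 0.0
```

```bash
python3 - <<'E'
from h import *
q,y=avg("fl",1,2);print(q);go("fl",[1.02,1.12,1.22,1.32,1.42,1.52,1.6,1.65],q,y)
E
```

```text
th 0.880 R 37.2 z 92.0 posstd [0.6 0.  1. ] push [0.84 0.96] mean 0.90 t 15.7 grip 0.0
[645.64664107 116.71477992  91.96346119]
th 1.02 [ 5.1 -2.3  1.4] turn -0.092
th 1.12 [ 7.7 -5.3  0.9] turn -0.192
th 1.22 [ 9.9 -8.5  0.4] turn -0.292
th 1.32 [ 11.8 -11.9  -0.1] turn -0.392
th 1.42 [ 13.3 -15.5  -0.6] turn -0.492
th 1.52 [ 14.5 -19.2  -1.1] turn -0.592
th 1.60 [ 15.2 -22.3  -1.5] turn -0.672
th 1.65 [ 15.5 -24.2  -1.7] turn -0.722
```

Emit:
{"method": "step_arm", "body": {
  "xyz": [
    [0.005, -0.0023, 0.001],
    [0.0075, -0.0053, 0.0005],
    [0.0097, -0.0085, 0],
    [0.0116, -0.0119, -0.0005],
    [0.0131, -0.0155, -0.001],
    [0.0143, -0.0192, -0.0015],
    [0.015, -0.0223, -0.002],
    [0.0153, -0.0242, -0.002],
    [0.0153, -0.0242, -0.002],
    [0.0153, -0.0242, -0.002]
  ],
  "rot": [
    [0, 0, -0.092],
    [0, 0, -0.192],
    [0, 0, -0.292],
    [0, 0, -0.392],
    [0, 0, -0.492],
    [0, 0, -0.592],
    [0, 0, -0.672],
    [0, 0, -0.722],
    [0, 0, -0.722],
    [0, 0, -0.722]
  ],
  "hand": [0.326, 0.326, 0.326, 0.326, 0.326, 0.326, 0.326, 0.326, 0.326, 0.326]
}}

```text
time_s: 16.6
position: [664.2, 92.7, 94.5]
tcp_rot: [3.09, 0.563, 0.003]
force: [-0.5, 1.3, 0.2]
gripper_width: 0.325
gripper_force: 0.3
```

```bash
python3 - <<'E'
from h import *
q,y=avg("fl",1.65,3);print(q)
go("fl",[1.65],q,y);P=pose("nr",1.15-LAG);print(P[0]-q,P[1]-y)
E
```

```text
th 1.656 R 42.2 z 94.3 posstd [0.  0.  0.2] push [1.38 0.33 0.8 ] mean 0.84 t 16.7 grip 0.1
[664.22772919  92.67808683  94.2502242 ]
th 1.65 [-3.1 -0.1 -4. ] turn -0.003
[-167.11375483 -157.28177936   -0.3377242 ] 0.730371544899135
```

Emit:
{"method": "step_arm", "body": {
  "xyz": [
    [-0.0015, 0.004, 0.01],
    [-0.0015, 0.004, 0.045],
    [-0.167, -0.157, 0.045],
    [-0.167, -0.157, 0.045],
    [-0.167, -0.157, 0.045],
    [-0.167, -0.157, 0.045],
    [-0.167, -0.157, 0.045],
    [-0.167, -0.157, 0.045],
    [-0.167, -0.157, 0.045],
    [-0.167, -0.157, 0.035],
    [-0.167, -0.157, 0.002],
    [-0.167, -0.157, 0.002]
  ],
  "rot": [
    [0, 0, 0],
    [0, 0, 0.1],
    [0, 0, 0.73],
    [0, 0, 0.73],
    [0, 0, 0.73],
    [0, 0, 0.73],
    [0, 0, 0.73],
    [0, 0, 0.73],
    [0, 0, 0.73],
    [0, 0, 0.73],
    [0, 0, 0.73],
    [0, 0, 0.73]
  ],
  "hand": [0.326, 0.326, 0.326, 0.326, 0.326, 0.326, 0.326, 0.326, 0.326, 0.326, 0.326, 0.326]
}}

```text
time_s: 17.75
position: [493.8, -62.4, 90.3]
tcp_rot: [-2.681, -1.626, 0.007]
force: [-2.2, 0.5, -1.5]
gripper_width: 0.326
gripper_force: 0.0
```

```bash
python3 - <<'E'
from h import *
q,y=avg("nr",1,2);print(q);go("nr",[1.02,1.12,1.22,1.32,1.42,1.52,1.6,1.65],q,y)
E
```

```text
th 1.009 R 39.6 z 91.3 posstd [0.4 0.1 0.9] push [-2.11  0.29] mean -0.91 t 17.8 grip 0.0
[494.15426434 -62.50895492  91.26952356]
th 1.02 [0.1 0.7 2.1] turn -0.102
th 1.12 [-2.5  3.6  1.6] turn -0.202
th 1.22 [-4.7  6.8  1.1] turn -0.302
th 1.32 [-6.6 10.3  0.6] turn -0.402
th 1.42 [-8.1 13.8  0.1] turn -0.502
th 1.52 [-9.3 17.6 -0.4] turn -0.602
th 1.60 [-10.   20.6  -0.8] turn -0.682
th 1.65 [-10.3  22.6  -1. ] turn -0.732
```

Emit:
{"method": "step_arm", "body": {
  "xyz": [
    [0, 0.0007, 0.001],
    [-0.0025, 0.0036, 0.001],
    [-0.0047, 0.0068, 0.0006],
    [-0.0066, 0.0103, 0],
    [-0.0081, 0.0138, -0.0005],
    [-0.0093, 0.0176, -0.001],
    [-0.01, 0.0206, -0.0013],
    [-0.0103, 0.0226, -0.0015],
    [-0.0103, 0.0226, -0.0015],
    [-0.0103, 0.0226, -0.0015]
  ],
  "rot": [
    [0, 0, -0.1],
    [0, 0, -0.2],
    [0, 0, -0.3],
    [0, 0, -0.4],
    [0, 0, -0.5],
    [0, 0, -0.6],
    [0, 0, -0.68],
    [0, 0, -0.73],
    [0, 0, -0.73],
    [0, 0, -0.73]
  ],
  "hand": [0.326, 0.326, 0.326, 0.326, 0.326, 0.326, 0.326, 0.326, 0.326, 0.326]
}}

```text
time_s: 18.68
position: [487.6, -42.0, 95.0]
tcp_rot: [3.089, 0.566, 0.003]
force: [-0.2, -1.9, 1.0]
gripper_width: 0.326
gripper_force: 0.8
```

```bash
python3 - <<'E'
from h import *
q,y=avg("nr",1.65,4);print(q);go("nr",[1.65,1.75,1.85,1.95,2.05,2.15],q,y)
E
```

```text
th 1.582 R 35.7 z 94.7 posstd [0.1 0.  0.2] push [1.69 1.87 1.53 2.11] mean 1.80 t 18.8 grip 0.9
[487.56300835 -41.95519208  94.73435036]
th 1.65 [-3.7  2.  -4.5] turn -0.002
th 1.75 [-4.   5.9 -5. ] turn -0.102
th 1.85 [-3.9  9.8 -5.5] turn -0.202
th 1.95 [-3.4 13.7 -6. ] turn -0.302
th 2.05 [-2.5 17.5 -6.5] turn -0.402
th 2.15 [-1.3 21.2 -7. ] turn -0.502
```

Emit:
{"method": "step_arm", "body": {
  "xyz": [
    [-0.002, 0.001, -0.002],
    [-0.003, 0.003, -0.003],
    [-0.003, 0.005, -0.003],
    [-0.003, 0.007, -0.003],
    [-0.003, 0.0085, -0.0035],
    [-0.003, 0.01, -0.0035]
  ],
  "rot": [
    [0, 0, 0],
    [0, 0, -0.05],
    [0, 0, -0.08],
    [0, 0, -0.12],
    [0, 0, -0.16],
    [0, 0, -0.2]
  ],
  "hand": [0.326, 0.326, 0.326, 0.326, 0.326, 0.326]
}}

```text
time_s: 19.38
position: [483.6, -33.0, 90.3]
tcp_rot: [3.129, 0.248, 0.001]
force: [1.9, -6.0, 0.6]
gripper_width: 0.329
gripper_force: 3.3
```

```bash
python3 - <<'E'
from h import *
q,y=avg("nr",1.85,4);print(q);go("nr",[1.85,1.95,2.05,2.15],q,y)
E
```

```text
th 1.833 R 39.2 z 90.3 posstd [0.1 0.1 0. ] push [6.23 5.86 4.95 4.6 ] mean 5.41 t 19.5 grip 2.6
[483.48504308 -32.82879077  90.25850276]
th 1.85 [ 0.2  0.7 -1. ] turn -0.002
th 1.95 [ 0.7  4.5 -1.5] turn -0.102
th 2.05 [ 1.6  8.3 -2. ] turn -0.202
th 2.15 [ 2.8 12.  -2.5] turn -0.302
```

```bash
python3 - <<'E'
from h import *
o,q,y=cur();go("fl",[1.65-LAG],q,y)
E
```

```text
th 1.42 [175.5 134.1   1.2] turn 0.430
```

Emit:
{"method": "step_arm", "body": {
  "xyz": [
    [0.001, -0.004, 0.01],
    [0.001, -0.004, 0.048],
    [0.175, 0.134, 0.05],
    [0.175, 0.134, 0.05],
    [0.175, 0.134, 0.05],
    [0.175, 0.134, 0.05],
    [0.175, 0.134, 0.05],
    [0.175, 0.134, 0.05],
    [0.175, 0.134, 0.05],
    [0.175, 0.134, 0.035],
    [0.175, 0.134, 0.003],
    [0.175, 0.134, 0.003]
  ],
  "rot": [
    [0, 0, 0],
    [0, 0, 0.1],
    [0, 0, 0.43],
    [0, 0, 0.43],
    [0, 0, 0.43],
    [0, 0, 0.43],
    [0, 0, 0.43],
    [0, 0, 0.43],
    [0, 0, 0.43],
    [0, 0, 0.43],
    [0, 0, 0.43],
    [0, 0, 0.43]
  ],
  "hand": [0.326, 0.326, 0.326, 0.326, 0.326, 0.326, 0.326, 0.326, 0.326, 0.326, 0.326, 0.326]
}}

```text
time_s: 20.58
position: [653.0, 101.7, 86.9]
tcp_rot: [-3.002, -0.911, 0.018]
force: [-2.3, 0.5, -1.3]
gripper_width: 0.326
gripper_force: 0.0
```

```bash
python3 - <<'E'
from h import *
q,y=avg("fl",1.5,2);print(q);go("fl",[1.5,1.6,1.7,1.8,1.9,2.0],q,y)
E
```

```text
th 1.353 R 34.2 z 88.1 posstd [0.5 0.  1.2] push [1.5  0.16] mean 0.83 t 20.6 grip 0.0
[653.56624078 101.66762857  88.10723937]
th 1.50 [ 6.4 -3.4  2.9] turn -0.081
th 1.60 [ 7.3 -7.2  2.4] turn -0.181
th 1.70 [  7.7 -11.1   1.9] turn -0.281
th 1.80 [  7.8 -15.    1.4] turn -0.381
th 1.90 [  7.5 -18.9   0.9] turn -0.481
th 2.00 [  6.9 -22.7   0.4] turn -0.581
```

Emit:
{"method": "step_arm", "body": {
  "xyz": [
    [0.0055, -0.0034, 0.002],
    [0.0065, -0.0072, 0.0015],
    [0.007, -0.0095, 0.001],
    [0.007, -0.011, 0.001],
    [0.007, -0.0125, 0.0005],
    [0.007, -0.014, 0.0005],
    [0.007, -0.0155, 0]
  ],
  "rot": [
    [0, 0, -0.08],
    [0, 0, -0.18],
    [0, 0, -0.25],
    [0, 0, -0.28],
    [0, 0, -0.32],
    [0, 0, -0.36],
    [0, 0, -0.4]
  ],
  "hand": [0.326, 0.326, 0.326, 0.326, 0.326, 0.326, 0.326]
}}

```text
time_s: 21.27
position: [666.1, 87.1, 96.2]
tcp_rot: [-3.126, -0.294, -0.005]
force: [-1.1, 2.7, 2.3]
gripper_width: 0.329
gripper_force: 1.3
```

```bash
python3 - <<'E'
from h import *
q,y=avg("fl",1.8,3);print(q);go("fl",[1.8,1.9,2.0,2.1,2.2],q,y)
E
```

```text
th 1.793 R 43.8 z 96.1 posstd [0.  0.2 0.1] push [2.91 2.43 2.47] mean 2.60 t 21.4 grip 1.1
[666.11649096  86.89421226  96.06963259]
th 1.80 [-4.7 -0.2 -6.6] turn 0.019
th 1.90 [-5.  -4.1 -7.1] turn -0.081
th 2.00 [-5.7 -7.9 -7.6] turn -0.181
th 2.10 [ -6.7 -11.7  -8.1] turn -0.281
th 2.20 [ -8.2 -15.3  -8.6] turn -0.381
```

Emit:
{"method": "step_arm", "body": {
  "xyz": [
    [-0.001, -0.001, -0.001],
    [-0.002, -0.0025, -0.003],
    [-0.003, -0.004, -0.004],
    [-0.003, -0.005, -0.004],
    [-0.0035, -0.006, -0.0045]
  ],
  "rot": [
    [0, 0, -0.01],
    [0, 0, -0.05],
    [0, 0, -0.08],
    [0, 0, -0.11],
    [0, 0, -0.13]
  ],
  "hand": [0.326, 0.326, 0.326, 0.326, 0.326]
}}

```text
time_s: 21.83
position: [662.4, 81.4, 89.6]
tcp_rot: [-3.139, -0.092, -0.003]
force: [1.4, 4.6, 4.1]
gripper_width: 0.325
gripper_force: 2.5
```

```bash
python3 - <<'E'
from h import *
q,y=avg("fl",1.95,3);print(q);go("fl",[1.9,2.0,2.1,2.2],q,y)
E
```

```text
th 1.934 R 40.6 z 89.6 posstd [0.  0.1 0. ] push [4.48 4.28 3.9 ] mean 4.22 t 21.9 grip 2.2
[662.43661039  81.22216508  89.5694009 ]
th 1.90 [-1.3  1.6 -0.6] turn 0.048
th 2.00 [-2.  -2.3 -1.1] turn -0.052
th 2.10 [-3.1 -6.  -1.6] turn -0.152
th 2.20 [-4.5 -9.7 -2.1] turn -0.252
```

Emit:
{"method": "step_arm", "body": {
  "xyz": [
    [-0.0005, -0.001, 0],
    [-0.001, -0.002, 0],
    [-0.0015, -0.003, -0.0005],
    [-0.002, -0.004, -0.0005],
    [-0.002, -0.0045, -0.0005]
  ],
  "rot": [
    [0, 0, -0.02],
    [0, 0, -0.04],
    [0, 0, -0.07],
    [0, 0, -0.1],
    [0, 0, -0.11]
  ],
  "hand": [0.326, 0.326, 0.326, 0.326, 0.326]
}}

```text
time_s: 22.4
position: [661.1, 77.2, 89.1]
tcp_rot: [-3.139, 0.08, -0.006]
force: [3.0, 7.5, 3.6]
gripper_width: 0.323
gripper_force: 3.7
```

```bash
python3 - <<'E'
from h import *
q,y=avg("fl",2.05,3);print(q);go("fl",[2.0,2.1,2.2],q,y)
go("fr",[1.7-LAG],q,y)
E
```

```text
th 2.040 R 40.1 z 89.0 posstd [0. 0. 0.] push [7.66 6.3  6.18] mean 6.72 t 22.5 grip 3.4
[661.09092949  77.17251728  89.03991229]
th 2.00 [-0.7  1.8 -0.5] turn 0.058
th 2.10 [-1.7 -2.  -1. ] turn -0.042
th 2.20 [-3.1 -5.6 -1.5] turn -0.142
th 1.47 [ -36.9 -156.3    2.1] turn -0.979
```

Emit:
{"method": "step_arm", "body": {
  "xyz": [
    [0, 0.004, 0.005],
    [0, 0.004, 0.04],
    [-0.01, -0.03, 0.052],
    [-0.037, -0.156, 0.052],
    [-0.037, -0.156, 0.052],
    [-0.037, -0.156, 0.052],
    [-0.037, -0.156, 0.052],
    [-0.037, -0.156, 0.052],
    [-0.037, -0.156, 0.052],
    [-0.037, -0.156, 0.052],
    [-0.037, -0.156, 0.052],
    [-0.037, -0.156, 0.052]
  ],
  "rot": [
    [0, 0, 0],
    [0, 0, 0.1],
    [0, 0, 2.16],
    [0, 0, 2.16],
    [0, 0, 2.16],
    [0, 0, 2.16],
    [0, 0, 2.16],
    [0, 0, 2.16],
    [0, 0, 2.16],
    [0, 0, 2.16],
    [0, 0, 2.16],
    [0, 0, 2.16]
  ],
  "hand": [0.326, 0.326, 0.326, 0.326, 0.326, 0.326, 0.326, 0.326, 0.326, 0.326, 0.326, 0.326]
}}

```text
time_s: 23.55
position: [621.7, -80.7, 139.4]
tcp_rot: [-2.51, -1.889, 0.005]
force: [-0.1, 0.5, 0.6]
gripper_width: 0.328
gripper_force: 0.0
```

```bash
sed -i 's/0.515,0)/0.515,np.pi)/;s/3.656,-np.pi)/3.656,0)/' h.py; python3 - <<'E'
from h import *
o,q,y=cur();go("fr",[1.7-LAG],q,y)
E
```

```text
th 1.47 [  2.5   1.6 -48.2] turn 0.822
```

Emit:
{"method": "step_arm", "body": {
  "xyz": [
    [0.0015, 0.001, 0],
    [0.0015, 0.001, 0],
    [0.0015, 0.001, 0],
    [0.0015, 0.001, 0],
    [0.0015, 0.001, 0],
    [0.0015, 0.001, 0],
    [0.0015, 0.001, 0],
    [0.0015, 0.001, -0.02],
    [0.0015, 0.001, -0.046],
    [0.0015, 0.001, -0.046],
    [0.0015, 0.001, -0.046]
  ],
  "rot": [
    [0, 0, 0.82],
    [0, 0, 0.82],
    [0, 0, 0.82],
    [0, 0, 0.82],
    [0, 0, 0.82],
    [0, 0, 0.82],
    [0, 0, 0.82],
    [0, 0, 0.82],
    [0, 0, 0.82],
    [0, 0, 0.82],
    [0, 0, 0.82]
  ],
  "hand": [0.326, 0.326, 0.326, 0.326, 0.326, 0.326, 0.326, 0.326, 0.326, 0.326, 0.326]
}}

```text
time_s: 24.47
position: [622.2, -78.9, 92.1]
tcp_rot: [-1.555, -2.724, 0.004]
force: [0.3, -0.6, 0.9]
gripper_width: 0.324
gripper_force: 0.0
```

```bash
python3 - <<'E'
from h import *
q,y=avg("fr",1.5,2);print(q);go("fr",[1.55,1.65,1.75,1.85,1.95],q,y)
E
```

```text
th 1.499 R 38.5 z 93.1 posstd [0.7 0.2 0.9] push [-0.03 -0.18] mean -0.11 t 24.5 grip 0.0
[622.89644755 -79.01468327  93.05504132]
th 1.55 [-1.8 -1.  -2.3] turn -0.074
th 1.65 [-5.6 -1.7 -2.8] turn -0.174
th 1.75 [-9.5 -2.  -3.3] turn -0.274
th 1.85 [-13.4  -1.9  -3.8] turn -0.374
th 1.95 [-17.3  -1.4  -4.3] turn -0.474
```

Emit:
{"method": "step_arm", "body": {
  "xyz": [
    [-0.0018, -0.001, -0.0015],
    [-0.0056, -0.0017, -0.002],
    [-0.008, -0.002, -0.0025],
    [-0.0095, -0.002, -0.003],
    [-0.011, -0.002, -0.0035],
    [-0.0125, -0.002, -0.004],
    [-0.0134, -0.002, -0.004]
  ],
  "rot": [
    [0, 0, -0.07],
    [0, 0, -0.17],
    [0, 0, -0.24],
    [0, 0, -0.27],
    [0, 0, -0.31],
    [0, 0, -0.35],
    [0, 0, -0.37]
  ],
  "hand": [0.326, 0.326, 0.326, 0.326, 0.326, 0.326, 0.326]
}}

```text
time_s: 25.15
position: [612.7, -81.2, 92.6]
tcp_rot: [2.032, 2.39, 0.003]
force: [1.9, 0.6, 1.1]
gripper_width: 0.324
gripper_force: 1.3
```

```bash
python3 - <<'E'
from h import *
q,y=avg("fr",1.85,3);print(q);go("fr",[1.85,1.95,2.05,2.15,2.25],q,y)
E
```

```text
th 1.769 R 39.3 z 92.4 posstd [0.1 0.1 0.1] push [2.01 3.02 3.37] mean 2.80 t 25.2 grip 1.3
[612.63412568 -81.28362468  92.41485896]
th 1.85 [-3.1  0.4 -3.2] turn -0.005
th 1.95 [-7.   0.9 -3.7] turn -0.105
th 2.05 [-10.8   1.7  -4.2] turn -0.205
th 2.15 [-14.5   3.   -4.7] turn -0.305
th 2.25 [-18.1   4.6  -5.2] turn -0.405
```

Emit:
{"method": "step_arm", "body": {
  "xyz": [
    [-0.001, 0, -0.001],
    [-0.002, 0.0002, -0.002],
    [-0.0035, 0.0005, -0.002],
    [-0.005, 0.0007, -0.002],
    [-0.006, 0.0008, -0.002]
  ],
  "rot": [
    [0, 0, 0],
    [0, 0, -0.02],
    [0, 0, -0.04],
    [0, 0, -0.06],
    [0, 0, -0.08]
  ],
  "hand": [0.326, 0.326, 0.326, 0.326, 0.326]
}}

```text
time_s: 25.72
position: [606.4, -81.0, 88.8]
tcp_rot: [2.127, 2.306, 0.002]
force: [7.0, -2.0, 0.1]
gripper_width: 0.327
gripper_force: 3.2
```

```bash
python3 - <<'E'
from h import *
q,y=avg("fr",1.92,3);print(q);go("fr",[1.95,2.05,2.15,2.25],q,y)
E
```

```text
th 1.933 R 39.6 z 88.8 posstd [0.1 0.  0. ] push [6.79 4.94 4.47] mean 5.40 t 25.8 grip 2.7
[606.16713819 -81.08642934  88.75966887]
th 1.95 [-0.5  0.7 -0. ] turn -0.023
th 2.05 [-4.4  1.5 -0.5] turn -0.123
th 2.15 [-8.1  2.8 -1. ] turn -0.223
th 2.25 [-11.6   4.4  -1.5] turn -0.323
```

```bash
python3 - <<'E'
from h import *
o,q,y=cur();go("nl",[1.65-LAG],q,y)
E
```

```text
th 1.42 [-87.1 212.3   2.7] turn 0.509
```

Emit:
{"method": "step_arm", "body": {
  "xyz": [
    [0.004, 0, 0.005],
    [0.004, 0, 0.045],
    [-0.087, 0.212, 0.052],
    [-0.087, 0.212, 0.052],
    [-0.087, 0.212, 0.052],
    [-0.087, 0.212, 0.052],
    [-0.087, 0.212, 0.052],
    [-0.087, 0.212, 0.052],
    [-0.087, 0.212, 0.052],
    [-0.087, 0.212, 0.035],
    [-0.087, 0.212, 0.004],
    [-0.087, 0.212, 0.004]
  ],
  "rot": [
    [0, 0, 0],
    [0, 0, 0.1],
    [0, 0, 0.51],
    [0, 0, 0.51],
    [0, 0, 0.51],
    [0, 0, 0.51],
    [0, 0, 0.51],
    [0, 0, 0.51],
    [0, 0, 0.51],
    [0, 0, 0.51],
    [0, 0, 0.51],
    [0, 0, 0.51]
  ],
  "hand": [0.326, 0.326, 0.326, 0.326, 0.326, 0.326, 0.326, 0.326, 0.326, 0.326, 0.326, 0.326]
}}

```text
time_s: 26.87
position: [512.9, 131.2, 86.3]
tcp_rot: [-1.471, -2.764, 0.01]
force: [-1.2, 0.8, -0.9]
gripper_width: 0.323
gripper_force: 0.0
```

```bash
python3 - <<'E'
from h import *
q,y=avg("nl",1.5,2);print(q);go("nl",[1.5,1.6,1.7,1.75,1.8],q,y)
E
```

```text
th 1.296 R 41.3 z 87.5 posstd [0.7 0.  1.1] push [0.68 1.23] mean 0.95 t 26.9 grip 0.0
[513.59078527 131.21474283  87.46977636]
th 1.50 [8.4 0.9 3.5] turn -0.084
th 1.60 [12.2  1.8  3. ] turn -0.184
th 1.70 [16.1  2.3  2.5] turn -0.284
th 1.75 [18.   2.4  2.3] turn -0.334
th 1.80 [20.   2.4  2. ] turn -0.384
```

Emit:
{"method": "step_arm", "body": {
  "xyz": [
    [0.004, 0.0005, 0.002],
    [0.0084, 0.0012, 0.002],
    [0.0122, 0.002, 0.0015],
    [0.0145, 0.0024, 0.0015],
    [0.016, 0.0025, 0.001],
    [0.017, 0.0026, 0.001],
    [0.018, 0.0026, 0.001]
  ],
  "rot": [
    [0, 0, 0],
    [0, 0, -0.084],
    [0, 0, -0.184],
    [0, 0, -0.25],
    [0, 0, -0.284],
    [0, 0, -0.31],
    [0, 0, -0.334]
  ],
  "hand": [0.326, 0.326, 0.326, 0.326, 0.326, 0.326, 0.326]
}}

```text
time_s: 27.55
position: [536.7, 133.6, 94.7]
tcp_rot: [1.917, 2.487, -0.001]
force: [-2.7, -2.7, 1.6]
gripper_width: 0.328
gripper_force: 1.7
```

```bash
python3 - <<'E'
from h import *
q,y=avg("nl",1.75,3);print(q);go("nl",[1.75,1.85,1.95,2.05,2.15,2.25],q,y)
E
```

```text
th 1.880 R 39.5 z 94.5 posstd [0.1 0.2 0.1] push [3.35 2.84 1.97] mean 2.72 t 27.6 grip 1.1
[536.7446298  133.80847744  94.54484865]
th 1.75 [-5.1 -0.2 -4.8] turn -0.000
th 1.85 [-1.2 -0.3 -5.3] turn -0.100
th 1.95 [ 2.7 -0.8 -5.8] turn -0.200
th 2.05 [ 6.5 -1.6 -6.3] turn -0.300
th 2.15 [10.2 -2.9 -6.8] turn -0.400
th 2.25 [13.7 -4.5 -7.3] turn -0.500
```

Emit:
{"method": "step_arm", "body": {
  "xyz": [
    [0.001, 0, -0.001],
    [0.0015, -0.0002, -0.002],
    [0.0025, -0.0005, -0.003],
    [0.0035, -0.0007, -0.003],
    [0.0045, -0.0008, -0.003]
  ],
  "rot": [
    [0, 0, -0.05],
    [0, 0, -0.1],
    [0, 0, -0.14],
    [0, 0, -0.18],
    [0, 0, -0.2]
  ],
  "hand": [0.326, 0.326, 0.326, 0.326, 0.326]
}}

```text
time_s: 28.12
position: [539.8, 133.8, 90.3]
tcp_rot: [-2.155, -2.284, 0.002]
force: [-4.8, 0.0, 2.9]
gripper_width: 0.328
gripper_force: 2.5
```

```bash
python3 - <<'E'
from h import *
q,y=avg("nl",1.98,3);print(q);go("nl",[1.95,2.05,2.15,2.25],q,y)
E
```

```text
th 1.960 R 40.0 z 90.3 posstd [0.1 0.  0. ] push [4.83 3.92 3.7 ] mean 4.15 t 28.2 grip 2.2
[539.97593576 133.85516086  90.30263279]
th 1.95 [-0.6 -0.8 -1.6] turn -0.001
th 2.05 [ 3.2 -1.7 -2.1] turn -0.101
th 2.15 [ 6.9 -2.9 -2.6] turn -0.201
th 2.25 [10.5 -4.5 -3.1] turn -0.301
```

Emit:
{"method": "step_arm", "body": {
  "xyz": [
    [0.001, -0.0002, 0],
    [0.002, -0.0004, -0.0005],
    [0.003, -0.0007, -0.001],
    [0.004, -0.001, -0.001],
    [0.0045, -0.001, -0.001]
  ],
  "rot": [
    [0, 0, -0.02],
    [0, 0, -0.05],
    [0, 0, -0.08],
    [0, 0, -0.11],
    [0, 0, -0.12]
  ],
  "hand": [0.326, 0.326, 0.326, 0.326, 0.326]
}}

```text
time_s: 28.68
position: [544.0, 132.9, 89.0]
tcp_rot: [-2.288, -2.151, 0.002]
force: [-7.4, -1.6, 5.2]
gripper_width: 0.326
gripper_force: 3.4
```

```bash
python3 - <<'E'
from h import *
q,y=avg("nl",2.07,3);print(q);go("nl",[2.05,2.1,2.15],q,y);go("nr",[1.78-LAG],q,y)
E
```

```text
th 2.065 R 40.1 z 89.0 posstd [0. 0. 0.] push [7.25 5.64 6.54] mean 6.48 t 28.8 grip 3.1
[544.04376831 132.96330188  89.03927918]
th 2.05 [-0.8 -0.8 -0.8] turn 0.019
th 2.10 [ 1.  -1.4 -1. ] turn -0.031
th 2.15 [ 2.9 -2.  -1.3] turn -0.081
th 1.55 [ -59.4 -176.9    1.7] turn -1.049
```

Emit:
{"method": "step_arm", "body": {
  "xyz": [
    [-0.004, 0, 0.005],
    [-0.004, 0, 0.045],
    [-0.059, -0.177, 0.052],
    [-0.059, -0.177, 0.052],
    [-0.059, -0.177, 0.052],
    [-0.059, -0.177, 0.052],
    [-0.059, -0.177, 0.052],
    [-0.059, -0.177, 0.052],
    [-0.059, -0.177, 0.052],
    [-0.059, -0.177, 0.04],
    [-0.059, -0.177, 0.005],
    [-0.059, -0.177, 0.005]
  ],
  "rot": [
    [0, 0, 0],
    [0, 0, -0.1],
    [0, 0, -1.05],
    [0, 0, -1.05],
    [0, 0, -1.05],
    [0, 0, -1.05],
    [0, 0, -1.05],
    [0, 0, -1.05],
    [0, 0, -1.05],
    [0, 0, -1.05],
    [0, 0, -1.05],
    [0, 0, -1.05]
  ],
  "hand": [0.326, 0.326, 0.326, 0.326, 0.326, 0.326, 0.326, 0.326, 0.326, 0.326, 0.326, 0.326]
}}

```text
time_s: 29.83
position: [483.0, -43.2, 89.8]
tcp_rot: [-3.055, -0.715, 0.008]
force: [-1.2, 1.0, -1.4]
gripper_width: 0.328
gripper_force: 0.0
```

```bash
python3 - <<'E'
from h import *
q,y=avg("nr",1.7,2);print(q);go("nr",[1.65,1.7,1.75,1.8,1.83,1.88],q,y)
E
```

```text
th 1.569 R 40.1 z 90.8 posstd [0.4 0.1 1. ] push [-1.28  0.39] mean -0.45 t 29.9 grip 0.0
[483.43368119 -43.26623699  90.80558718]
th 1.65 [ 0.5  3.3 -0.6] turn -0.102
th 1.70 [ 0.3  5.3 -0.8] turn -0.152
th 1.75 [ 0.2  7.2 -1.1] turn -0.202
th 1.80 [ 0.2  9.2 -1.3] turn -0.252
th 1.83 [ 0.2 10.3 -1.5] turn -0.282
th 1.88 [ 0.4 12.3 -1.7] turn -0.332
```

Emit:
{"method": "step_arm", "body": {
  "xyz": [
    [0.0003, 0.0033, 0],
    [0.0003, 0.006, -0.0005],
    [0.0003, 0.0075, -0.001],
    [0.0003, 0.0085, -0.001],
    [0.0003, 0.0095, -0.001],
    [0.0003, 0.0103, -0.001]
  ],
  "rot": [
    [0, 0, -0.1],
    [0, 0, -0.17],
    [0, 0, -0.21],
    [0, 0, -0.24],
    [0, 0, -0.265],
    [0, 0, -0.28]
  ],
  "hand": [0.326, 0.326, 0.326, 0.326, 0.326, 0.326]
}}

```text
time_s: 30.43
position: [487.9, -34.2, 95.3]
tcp_rot: [3.128, 0.281, 0.006]
force: [-0.9, -0.1, 0.1]
gripper_width: 0.326
gripper_force: 0.0
```

```bash
python3 - <<'E'
from h import *
q,y=avg("nr",1.83,3);print(q);go("nr",[1.83,1.88,1.93],q,y)
E
```

```text
th 1.804 R 35.0 z 95.0 posstd [0.2 0.  0.3] push [-0.11 -0.22 -0.54] mean -0.29 t 30.5 grip 0.0
[487.63204329 -34.08415058  95.00228854]
th 1.83 [-4.   1.1 -5.7] turn -0.002
th 1.88 [-3.8  3.1 -5.9] turn -0.052
th 1.93 [-3.6  5.  -6.2] turn -0.102
```

Emit:
{"method": "step_arm", "body": {
  "xyz": [
    [-0.001, 0.0005, -0.001],
    [-0.0015, 0.001, -0.002],
    [-0.002, 0.0015, -0.003],
    [-0.002, 0.002, -0.003],
    [-0.002, 0.0025, -0.003],
    [-0.002, 0.003, -0.003]
  ],
  "rot": [
    [0, 0, 0],
    [0, 0, -0.01],
    [0, 0, -0.02],
    [0, 0, -0.03],
    [0, 0, -0.04],
    [0, 0, -0.05]
  ],
  "hand": [0.326, 0.326, 0.326, 0.326, 0.326, 0.326]
}}

```text
time_s: 31.08
position: [484.9, -32.1, 90.5]
tcp_rot: [3.133, 0.202, 0.002]
force: [2.6, -6.9, 0.8]
gripper_width: 0.327
gripper_force: 3.1
```

```bash
python3 - <<'E'
from h import *
q,y=avg("nr",1.85,3);print(q);go("nr",[1.83,1.88,1.93,1.98],q,y)
E
```

```text
th 1.856 R 37.9 z 90.5 posstd [0. 0. 0.] push [7.17 5.76 5.72] mean 6.22 t 31.2 grip 2.8
[484.89049232 -32.02355771  90.45387157]
th 1.83 [-1.3 -0.9 -1.1] turn 0.049
th 1.88 [-1.1  1.  -1.4] turn -0.001
th 1.93 [-0.8  3.  -1.6] turn -0.051
th 1.98 [-0.5  4.9 -1.9] turn -0.101
```

Emit:
{"method": "step_arm", "body": {
  "xyz": [
    [0.001, -0.004, 0.004],
    [0.001, -0.005, 0.04],
    [0.001, -0.005, 0.08],
    [0, -0.005, 0.12],
    [0.04, 0.02, 0.15],
    [0.08, 0.05, 0.15],
    [0.08, 0.05, 0.15],
    [0.08, 0.05, 0.15],
    [0.08, 0.05, 0.15]
  ],
  "rot": [
    [0, 0, 0],
    [0, 0, 0],
    [0, 0, 0],
    [0, 0, 0],
    [0, 0, 0],
    [0, 0, 0],
    [0, 0, 0],
    [0, 0, 0],
    [0, 0, 0]
  ],
  "hand": [0.326, 0.326, 0.326, 0.326, 0.326, 0.326, 0.326, 0.326, 0.326]
}}

```text
time_s: 31.98
position: [564.0, 20.0, 239.5]
tcp_rot: [-3.134, -0.206, 0.003]
force: [0.3, -0.0, -0.8]
gripper_width: 0.326
gripper_force: 0.0
```

```bash
python3 - <<'E'
from h import *
o=r.get_obs();p,d=r.snapshot("wrist");cv2.imwrite("pics/w3.png",p[:,:,::-1])
W=cloud("wrist",d,o);T=R.from_euler('z',-YAW).as_matrix()[:2,:2]
xy=(W[...,:2]-C)@T.T;z=W[...,2];m=(abs(xy[...,0])<55)&(abs(xy[...,1])<75)&(z>55)&(z<79)&(d>0)
A=np.c_[xy[m],np.ones(m.sum())];s=np.linalg.lstsq(A,z[m],rcond=None)[0];print("cover plane",s,m.sum(),np.median(z[m]))
rep("wrist",p,d,o,(460,690,-130,160));print(o["force"],o["time_s"])
E
```

```text
cover plane [1.06155462e-03 3.07866700e-04 7.11787461e+01] 14578 71.06884678992742
wrist 211 zmax 114.6 pin top [659.8  86.3 112.6] low z [82.4 89.6 99.5] mean [658.9  85.8 105.4]
wrist 40 zmax 83.5 pin top [647.4  89.   82.3] low z [82.  82.3 83.1] mean [646.8  88.7  82.5]
wrist 13 zmax 83.0 pin top [640.   87.2  82.3] low z [82.1 82.3 82.9] mean [639.9  86.9  82.4]
wrist 407 zmax 85.7 pin top [622.4  87.3  83.6] low z [82.6 83.6 84.7] mean [622.5  87.3  83.7]
wrist 699 zmax 115.2 pin top [614.7 -77.7 113.1] low z [82.4 83.9 85.9] mean [613.4 -56.   89.7]
wrist 236 zmax 114.1 pin top [536.2 131.6 112.2] low z [ 82.7  91.8 100.3] mean [537.  130.1 103.7]
wrist 312 zmax 85.5 pin top [533.8  94.3  83.5] low z [82.6 83.5 84.4] mean [533.9  94.3  83.5]
wrist 13 zmax 83.1 pin top [534.7 119.7  82.3] low z [82.1 82.3 82.7] mean [535.5 119.6  82.3]
wrist 153 zmax 87.1 pin top [528.3 -35.7  84.4] low z [82.8 84.4 85.5] mean [528.2 -35.4  84.3]
[ 0.25529201 -0.00661043 -0.83057959] 31.9833
```

View pics/w3.png

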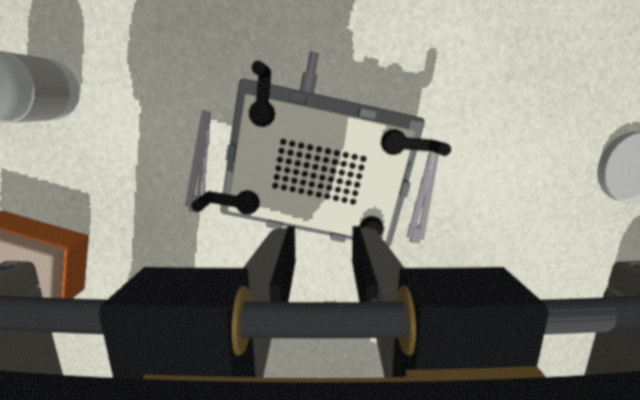

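The wrist view shows the cover flat, all four levers turned to their outer sides, and the gripper clear above. The fitted cover plane leans about 0.001 rad and sits about 5 mm lower than at the start.

```bash
python3 -c "
from cell import r
print(r.job_done())"
```

```text
the job is handed in; nothing more can be done
None
```

I screwed all four levers down crosswise in three rounds and handed the job in: the cover measures about 0.001 rad from flat and 5 mm down, and the last pushes read 6.8 to 7.7 N (about 21 to 25 N of pressure). I rechecked only near_right at the end, and no verdict came back.

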